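Move a steel filter cartridge from its storage trough into the spring holder

ROBOT

A 7-joint arm with a two-finger parallel gripper is mounted at the origin on the work surface. World frame = base frame: x ahead of the robot, y to its left, z up, the work surface at z = 0. Lengths are in m, angles in rad, forces in N, time in s.
With the tool pointing down it reaches from about 0.4 to 0.9 m from the base axis. Payload 5.6 kg.
Tool frame: the origin (TCP) lies midway between the tips of the shut fingers; the grasp point (between the pads) lies robot.tcp_to_grasp behind it (robot.tcp_to_grasp is the distance from the TCP to the grasp point, in m); x points along the fingers, y is the direction in which the jaws open and shut, and the axes are right-handed (so a half turn about x gives the same grasp; the last joint's range is limited). The gripper opens to 92 mm and grips with 3 to 60 N. Pads are 20 mm wide; open, the fingers measure 128 mm over their backs; the gripper's body (75 mm by 189 mm) begins 69 mm behind the grasp point.
Start: joints at [1.123, 0.468, -0.012, 1.603, 0.006, 1.071, -0.056], TCP at [0.256, -0.597, 0.186] pointing down, gripper open.
Joint ranges: [-2.53, 2.53], [-0.31, 2.02], [-1.57, 1.55], [0.28, 2.44], [-1.29, 4.43], [0.15, 1.84], [-2.92, 2.92]. Speed limits (rad/s): [2.57, 2.57, 3.14, 3.14, 3.14, 3.14, 3.14].

INTERFACE

Orientations are given as [roll, pitch, yaw] about the fixed x, y, z axes, in that order (R = Rz(yaw) Ry(pitch) Rx(roll)).
In Python, from rig import read_state, imaging, finish_job, robot gives the robot as it stands. The module is installed in compiled form; this text tells all that it offers.
- The arm moves only by the tool send_rows, never from a script. Its argument "rows" is a list that holds one entry, the list of rows, each a list of 5 numbers: the shift along the tool's x, y, z in mm, then the turn about the tool's x in rad, then the opening in per cent of the stroke, from 0 (shut) to 100 (fully open). In form: [[[dx, dy, dz, spin, claw], ...]]. A call has 1 to 8 rows; each row is the pose to reach, as a shift and turn from the pose measured when the call began, along the tool's axes at that moment; what a row does not reach only later rows make up. A row lasts 1/12 s, in which the tool goes at most 41.7 mm and 7.16 degrees, less where a joint would pass 70% of its speed; a pose out of reach is approached as far as the arm can. A call with a gripper value outside its range is refused whole. The fingers move at their own pace and stop on an object; the grip force is fixed at half the most. Time passes only in rows, so rows that repeat a pose let the fingers close. It gives the time, the measured TCP pose, the force and the opening at its end, in the units of the state.
- read_state(): the state, without advancing time (a new reading comes with each control period).
- imaging.capture(name): name is "scene" or "top" or "wrist"; returns the picture (400x640x3 uint8, blue, green, red); there is no depth.
- imaging.camera_info(name): a dict with "camera_matrix" (3x3 intrinsics, pixels), "view" (4x4, takes a point from world to camera coordinates). Camera axes: x right, y up, looking along -z (the intrinsics and any distortion apply to the point x, -y, -z); pixel columns grow to the right and rows downward; lengths in m; the calibration is good to about 2 mm. The wrist camera is an equidistant fisheye: a pixel r from the principal point sees the ray r / f radians off the axis. A picture is of the moment at which its call begins: read the wrist's pose just before it. camera_info takes no time and is no camera call; for the wrist camera it gives the pose at the moment of the call.
- finish_job(): hands the job in, once; it reports no verdict.
The state is a dict: "time_s": time; "joints": joint angles; "qd": joint speeds; "joint_torque": joint torques, N m; "eef_pos": TCP position; "orientation": TCP orientation; "wrist_force": force on the tool from outside, world axes, zero at the start; "moment": the same for the moment, N m; "gripper_width": finger opening in m.
Only numpy, scipy, OpenCV 4.12 (cv2) and the standard library are available. Lean on these libraries where they do the work, as an engineer would, in place of code of your own. Each camera call takes 0.05 s, during which the arm holds its last target. There are 200 camera calls.

TASK

Take the steel filter cartridge out of the deep storage trough by its exposed end, lay it squarely across both Vs of the open white rest and let go of it. Then take it again by its middle and load it into the spring holder like a battery: its plain end pushes the sprung plate back, the narrow neck drops into the fork, and the body lies fully down in both saddles, held by the spring against the fork when you let go. Do not drop it on the bench, and leave the jar, the carton and the beaker alone.

Things in the scene. Friction and masses are not known exactly. Their poses are not given: they have to be found in the camera images.
- cartridge_center (a point): Centre of the loose steel cartridge: a cylinder 28 mm in diameter and 170 mm long, 0.14 to 0.27 kg, with a narrow neck on one end. The point is on the axis, 85 mm from the plain end and from the shoulder at the neck. x runs along the axis towards the neck; it may be rolled about x. Starts in the trough, neck towards the robot, 39 to 51 mm of the body standing out of the mouth.
- cartridge_neck (a point): Tip of the cartridge's neck, on the axis, 101 mm from cartridge_center. The neck is 14 mm in diameter and 16 mm long, beyond the 170 mm body.
- trough_mouth (a point): Fixed grey storage trough: a U channel 46 mm wide outside, 32 mm inside, 140 mm long, far end closed. The point is in the plane of its open mouth, 50 mm above the bench, on the cartridge's axis. x points into the trough, away from the robot, z up. The walls rise to 68 mm, 4 mm above the cartridge's top, so only the end sticking out can be gripped.
- rest_seat (a point): Fixed white rest: two shallow Vs (30 degree slopes, 12 mm thick along x, 60 mm across y), 35 mm either side of this point along x, on a base 90 x 70 x 8 mm. The point is where cartridge_center is when it lies centred, 50 mm above the bench. x runs along the cartridge, which may lie either way round; z up. Fingers fit between and beyond the Vs.
- holder_seat (a point): Fixed spring holder, base 250 x 80 x 8 mm. The point is where cartridge_center is when loaded, 50 mm above the bench; x along the cartridge to the fork, z up. V saddles at x = -67 to -45 and 45 to 73 mm, tops 4 mm above the point: only the middle is free for fingers. Fork at x = 85 to 93 mm: cheeks 20 mm apart, tops 10 mm above the point; the shoulder stops there.
- plate_face (a point): Middle of the face of the sprung plate at the holder's -x end, at the height of holder_seat; same axes as the holder. The plate is steel, 36 mm wide, and reaches from 25 mm below to 45 mm above this point. Free, the face is at x = -76 mm from holder_seat, so the gap to the fork is 9 mm shorter than the body.
- plate (a joint): How far the sprung plate is pushed back towards the holder's -x, in m: 0 free, 0.009 with the cartridge loaded, 0.024 at its stop. It pushes back with 2 N plus 0.33 N per mm.
- jar: Bystander: a closed jar 54 mm across and 65 mm tall; origin at the centre of its underside.
- carton: Bystander: a cardboard carton 50 x 60 x 55 mm; origin at the centre of its underside.
- beaker: Bystander: a white open beaker 56 mm across and 60 mm tall; origin at the centre of its underside.
Things that resemble listed ones, but are neither listed nor needed, are in the scene too. Leave any yellow look-alike of the part that bears cartridge_center alone.

How it is judged:
On the way:
1. the cartridge lies across both Vs of the rest, let go and still (x of cartridge_center in the frame of rest_seat between -0.03 and 0.03 m and y of cartridge_center in the frame of rest_seat between -0.006 and 0.006 m and z of cartridge_center in the frame of rest_seat between -0.004 and 0.004 m and angle between the x axis of cartridge_center and the x axis of rest_seat, either way round below 0.1 rad and contact force between the fingers and cartridge below 0.05 N and linear speed of cartridge below 0.02 m/s), for 0.2 s.
At the end, for the whole second after the job is handed in: The cartridge lies still in the spring holder, its centre within 4 mm of the loaded place along each axis and its axis within 0.06 rad of the holder's, the neck in the fork, the plate held back by more than 6 mm (x of cartridge_center in the frame of holder_seat between -0.004 and 0.004 m and y of cartridge_center in the frame of holder_seat between -0.004 and 0.004 m and z of cartridge_center in the frame of holder_seat between -0.004 and 0.004 m and angle between the x axis of cartridge_center and the x axis of holder_seat, either way round below 0.06 rad and x of cartridge_neck in the frame of holder_seat above 0.09 m and value of joint plate above 0.006 m and linear speed of cartridge below 0.01 m/s); the robot touches nothing.
It fails at once if the cartridge falls onto the bench (height (world z) of cartridge_center below 0.03 m).
It fails at once if a bystander is moved more than 25 mm (distance of any of jar, carton, beaker from where it was at the start of the episode above 0.025 m).
It also fails if it takes over 69 s, if anything falls off the work surface, if the arm or the gripper's body presses on something with over 40 N, if the wrist force passes 120 N, or if a joint passes its speed limit or range.

## Working session

There is one attempt and no reset: what is moved stays moved. The work goes in short steps, Python scripts to look and compute and a tool call to move; the robot and the scene stay as the last step left them, time stands still between calls to the robot, and variables do not carry over. Pictures are saved under pics/ and viewed, about 8 in all and at most 12, crops included, and the job is handed in when it is done.

Besides the shell and the picture viewer there is one more tool, called after "Request:" as name(argument=value, ...) on one line, values as JSON. send_rows: Moves the arm, as the interface text tells. Its arguments: {"type":"object","properties":{"rows":{"type":"array","items":{"type":"array","items":{"type":"array","items":{"type":"number"}}}}},"required":["rows"]}

```bash
mkdir -p pics; ls; python3 - <<'E'
from rig import read_state, imaging, robot
import cv2
print(read_state()); print([ (a,getattr(robot,a)) for a in dir(robot) if not a.startswith('_')])
for n in ("scene","top"):
    i=imaging.camera_info(n); print(n,i)
    cv2.imwrite(f"pics/{n}0.png",imaging.capture(n))
print(imaging.camera_info("wrist"))
E
```

```text
pics
{'time_s': 0.0, 'joints': array([ 1.12295558,  0.468386  , -0.01159734,  1.6036141 ,  0.00599967,
        1.07139576, -0.0562773 ]), 'qd': array([-7.40019056e-04,  1.33165069e-03, -7.42125527e-04,  8.74036159e-04,
       -6.25795216e-04,  1.15556509e-03, -4.77213645e-05]), 'joint_torque': array([ 1.65265715e-04, -5.20575035e+01, -1.26027563e-02, -2.43748051e+01,
       -5.66613511e-02,  1.72701571e-02,  1.69074106e-04]), 'eef_pos': array([ 0.25569733, -0.59690732,  0.18503861]), 'orientation': array([-1.49962395,  1.56902753,  2.04676308]), 'wrist_force': array([-0.29569506, -1.17779156, -0.57898648]), 'moment': array([-0.02247001, -0.01691117,  0.01129959]), 'gripper_width': 0.09200811395395993}
[('Unreachable', <class 'rig.Unreachable'>), ('tcp_to_grasp', 0.0187)]
scene {'camera_matrix': array([[396.07917485,   0.        , 322.90577578],
       [  0.        , 396.07917485, 199.4943889 ],
       [  0.        ,   0.        ,   1.        ]]), 'view': array([[ 0.56784725,  0.82296511, -0.01667115, -0.3024293 ],
       [-0.52501192,  0.37770924,  0.76269143,  0.25866931],
       [ 
[... 272 characters left out ...]
 ,   1.        ]]), 'view': array([[ 0.04474624, -0.99899303,  0.00327036, -0.03979098],
       [ 0.97616746,  0.04441925,  0.21242416, -0.55274985],
       [-0.21235553, -0.00631276,  0.97717208, -1.2750907 ],
       [ 0.        ,  0.        ,  0.        ,  1.        ]])}
{'camera_matrix': array([[309.70691629,   0.        , 313.21578142],
       [  0.        , 309.70691629, 195.89207962],
       [  0.        ,   0.        ,   1.        ]]), 'view': array([[ 0.39456481, -0.91886527, -0.00228692, -0.6493182 ],
       [ 0.88850891,  0.38216176, -0.25397699,  0.0310559 ],
       [ 0.23424461,  0.09817843,  0.96720756, -0.3900384 ],
       [ 0.        ,  0.        ,  0.        ,  1.        ]])}
```

View pics/top0.png

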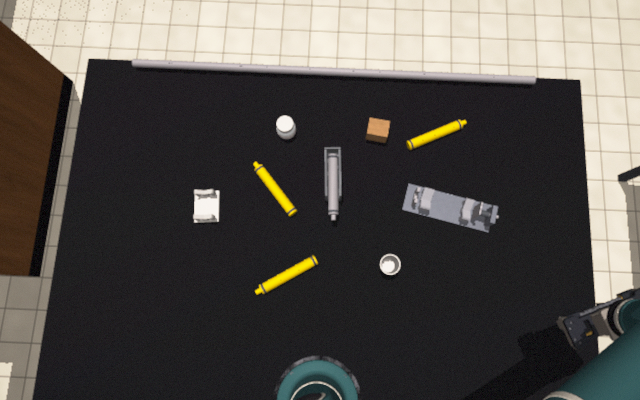

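View pics/scene0.png

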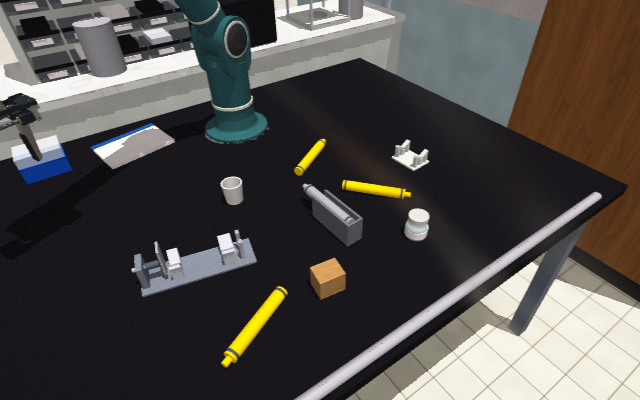

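The top view shows the steel cartridge in the grey trough (333,185), neck at (334,218). The rest is at (206,206) and the holder at (450,208). The three yellow bars at (275,190), (287,275) and (437,134) are look-alikes. The jar is at (286,127), the carton at (378,130) and the beaker at (390,264). Only the grey bar in the trough fits the description, so I'll confirm it in an enlarged crop.

```bash
cat > h.py <<'E'
import numpy as np, cv2
from rig import read_state, imaging, robot
from scipy.spatial.transform import Rotation as Rn
def ray(n,u,v,info=None):
    i=info or imaging.camera_info(n); K=i["camera_matrix"]; V=i["view"]
    a=np.array([(u-K[0,2])/K[0,0],(v-K[1,2])/K[1,1]])
    if n=="wrist":
        t=np.linalg.norm(a); a=a/max(t,1e-9); d=np.array([a[0]*np.sin(t),-a[1]*np.sin(t),-np.cos(t)])
    else: d=np.array([a[0],-a[1],-1.])
    R=V[:3,:3]; return -R.T@V[:3,3], R.T@(d/np.linalg.norm(d))
def onz(n,u,v,z,info=None):
    c,d=ray(n,u,v,info); return c+d*(z-c[2])/d[2]
def proj(n,p,info=None):
    i=info or imaging.camera_info(n); K=i["camera_matrix"]; V=i["view"]
    q=V[:3,:3]@np.asarray(p)+V[:3,3]; q=np.array([q[0],-q[1],-q[2]])
    if n=="wrist":
        r=np.hypot(q[0],q[1]); t=np.arctan2(r,q[2]); a=q[:2]/r*t
    else: a=q[:2]/q[2]
    return K[0,0]*a[0]+K[0,2],K[1,1]*a[1]+K[1,2]
def tool(): 
    s=read_state(); return s["eef_pos"],Rn.from_euler("xyz",s["orientation"]).as_matrix(),s
def todelta(target):
    p,R,_=tool(); return 1000*R.T@(np.asarray(target)-p)
E
python3 - <<'E'
from h import *
im=cv2.imread("pics/top0.png")
def c(x,y,w,h,f): return cv2.resize(im[y:y+h,x:x+w],None,fx=f,fy=f,interpolation=cv2.INTER_CUBIC)
m=np.zeros((600,800,3),np.uint8)
a=c(395,175,113,60,7); a=a[:,:790]; m[:420,:790]=a[:420]
m=np.zeros((600,800,3),np.uint8)
a=c(395,177,110,58,5); m[:290,:550]=a          # holder 5x
a=c(310,138,46,88,6);  m[:528,552:552+248]=a[:, :248]
a=c(185,182,44,46,6); m[300:300+276,:264]=a
i2=cv2.imread("pics/scene0.png")[232:300,125:262]; a=cv2.resize(i2,None,fx=2,fy=2,interpolation=cv2.INTER_CUBIC); m[300:436,270:270+274]=a
i2=cv2.imread("pics/scene0.png")[135:172,385:435]; a=cv2.resize(i2,None,fx=4,fy=4,interpolation=cv2.INTER_CUBIC); m[440:588,270:470]=a
cv2.imwrite("pics/c1.png",m)
p,R,s=tool(); print(R)
E
```

```text
[[-7.07599900e-04  3.93801049e-01 -9.19195427e-01]
 [ 1.38380117e-03 -9.19194392e-01 -3.93801670e-01]
 [-9.99998792e-01 -1.55063773e-03  1.05479508e-04]]
```

View pics/c1.png

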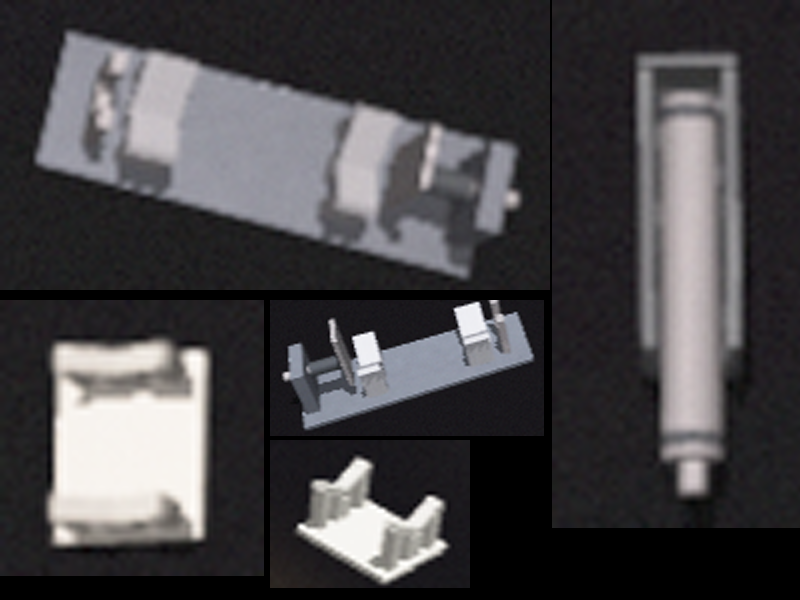

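The crop confirms the steel cartridge in the trough: grey body, black rings, neck at crop (691,480). In the holder, the sprung plate is at the right end and the fork at the left end, so holder x runs towards +y. The rest's Vs are at its image top and bottom, so its x runs along world x.

```bash
python3 - <<'E'
from h import *
np.set_printoptions(precision=4,suppress=True)
def px(u,v,ou,ov,f,pu=0,pv=0): return (u-pu+.5)/f-.5+ou,(v-pv+.5)/f-.5+ov
T=lambda u,v,z: onz("top",*px(u,v,310,138,6,552),z)
print("cart far",T(690,95,.05),"shoulder",T(691,461,.05),"necktip",T(691,497,.05),"mouthtop L/R",T(651,348,.068),T(735,348,.068))
H=lambda u,v,z: onz("top",*px(u,v,395,177,5),z)
C=[H(68,32,.008),H(37,163,.008),H(470,278,.008),H(518,143,.008)]
print("holder",*C); print(np.linalg.norm(C[0]-C[1]),np.linalg.norm(C[1]-C[2]))
d=C[1]-C[2]; print("ctr",(C[0]+C[2])/2,"yaw from long edge",np.degrees(np.arctan2(d[1],d[0])))
S=lambda u,v,z: onz("top",*px(u,v,185,182,6,0,300),z)
B=[S(54,343,.008),S(209,347,.008),S(207,540,.008),S(54,546,.008)]; print("rest",*B, np.mean(B,0))
im=cv2.imread("pics/top0.png").astype(int)
hsv=cv2.cvtColor(im.astype(np.uint8),cv2.COLOR_BGR2HSV)
# holder minAreaRect
m=((hsv[...,2]>60)*255).astype(np.uint8); 
n,l,st,ce=cv2.connectedComponentsWithStats(m)
for lab in set([l[215,440],l[206,208]]):
    pts=np.argwhere(l==lab)[:,::-1].astype(np.float32); r=cv2.minAreaRect(pts); b=cv2.boxPoints(r)
    W=[onz("top",*q,.008) for q in b]; print(st[lab],*W,np.mean(W,0))
for nme,(u,v,z) in dict(jar=(286,127,.05),carton=(378,130,.05),beaker=(390,264,.06)).items(): print(nme,onz("top",u,v,z))
E
```

```text
cart far [ 0.6644 -0.0117  0.05  ] shoulder [ 0.4909 -0.0199  0.05  ] necktip [ 0.4743 -0.0206  0.05  ] mouthtop L/R [0.5389 0.0005 0.068 ] [ 0.5406 -0.0376  0.068 ]
holder [ 0.5988 -0.2316  0.008 ] [ 0.5218 -0.215   0.008 ] [ 0.4673 -0.4585  0.008 ] [ 0.5457 -0.4876  0.008 ]
0.07878854796222773 0.24960078901290966
ctr [ 0.533  -0.3451  0.008 ] yaw from long edge 77.39440081984631
rest [0.554 0.38  0.008] [0.5554 0.3063 0.008 ] [0.4631 0.2985 0.008 ] [0.457  0.3698 0.008 ] [0.5074 0.3387 0.008 ]
[ 402  183   97   50 2639] [ 0.5207 -0.2116  0.008 ] [ 0.6032 -0.2316  0.008 ] [ 0.5437 -0.4959  0.008 ] [ 0.4627 -0.4729  0.008 ] [ 0.5326 -0.353   0.008 ]
[193 188  27  35 883] [0.5561 0.3819 0.008 ] [0.5595 0.3079 0.008 ] [0.4619 0.2987 0.008 ] [0.4586 0.3716 0.008 ] [0.509 0.34  0.008]
jar [0.7364 0.1241 0.05  ]
carton [ 0.7395 -0.1376  0.05  ]
beaker [ 0.3628 -0.1778  0.06  ]
```

Measured sizes agree with the given ones: body 173 vs 170 mm, holder base 250 x 79, rest base about 96 x 74. I'll move towards the cartridge's exposed end, with the jaws ending at heading about +93° so the later yaw stays within the wrist's range.

Request:
send_rows(rows=[[[0, -18, -20, -0.12, 100], [0, -36, -40, -0.24, 100], [0, -54, -60, -0.36, 100], [0, -72, -80, -0.48, 100], [0, -90, -100, -0.6, 100], [0, -108, -120, -0.72, 100], [0, -126, -140, -0.84, 100], [0, -144, -160, -0.96, 100]]])

```text
time_s: 0.77
eef_pos: [0.3462, -0.4002, 0.1851]
orientation: [-2.342, 1.569, 2.17]
wrist_force: [-0.2, 0.3, -0.5]
gripper_width: 0.0919
```

```bash
cat >> h.py <<'E'
def plan(target,heading_deg=None):
    p,R,s=tool(); d=todelta(target); h=np.degrees(np.arctan2(R[1,1],R[0,1]))
    print("t",round(s["time_s"],2),"pos",p.round(4),"delta mm",d.round(1),"n rows",round(np.linalg.norm(d)/41.7,1),"jaw heading",round(h,2),"tilt",R[:,0].round(3),"w",round(s["gripper_width"],4),"F",s["wrist_force"].round(1),"M",s["moment"].round(2))
    if heading_deg is not None:
        e=(heading_deg-h+180)%360-180; print("spin",round(-np.radians(e),3),"joints",s["joints"].round(2))
E
python3 -c "
from h import *
plan([.522,-.019,.186],92.7)"
```

```text
t 0.77 pos [ 0.3462 -0.4002  0.1851] delta mm [  -0.5   96.5 -408.5] n rows 10.1 jaw heading -11.47 tilt [-0.001  0.002 -1.   ] w 0.0919 F [-0.2  0.3 -0.5] M [-0.06 -0.13  0.03]
spin -1.818 joints [ 1.03  0.29 -0.28  1.88  0.09  0.99  0.51]
```

Request:
send_rows(rows=[[[0, 6, -27, -0.12, 100], [0, 12, -54, -0.24, 100], [0, 18, -81, -0.36, 100], [0, 24, -108, -0.48, 100], [0, 30, -135, -0.6, 100], [0, 36, -162, -0.72, 100], [0, 42, -189, -0.84, 100], [0, 48, -216, -0.96, 100]]])

```text
time_s: 1.43
eef_pos: [0.4363, -0.1967, 0.1852]
orientation: [3.131, 1.568, 2.325]
wrist_force: [-0.3, 0.0, 0.3]
gripper_width: 0.0918
```

```bash
python3 -c "
from h import *
plan([.522,-.019,.186],92.7)"
```

```text
t 1.43 pos [ 0.4363 -0.1967  0.1852] delta mm [ -0.6 185.  -68.7] n rows 4.7 jaw heading 43.87 tilt [-0.002  0.002 -1.   ] w 0.0918 F [-0.3  0.   0.3] M [ 0.01 -0.2   0.04]
spin -0.852 joints [ 0.86  0.24 -0.57  1.98  0.15  0.97  0.98]
```

Request:
send_rows(rows=[[[0, 27, -10, -0.12, 100], [0, 54, -20, -0.24, 100], [0, 81, -30, -0.36, 100], [0, 108, -40, -0.48, 100], [0, 135, -50, -0.6, 100], [0, 162, -60, -0.72, 100], [0, 185, -69, -0.84, 100], [0, 185, -69, -0.85, 100]]])

```text
time_s: 2.1
eef_pos: [0.5231, -0.0132, 0.1855]
orientation: [1.578, 1.565, 1.635]
wrist_force: [-0.3, 0.2, -0.4]
gripper_width: 0.0921
```

```bash
python3 - <<'E'
from h import *
plan([.522,-.019,.03],92.7)
i=imaging.camera_info("wrist"); im=imaging.capture("wrist"); cv2.imwrite("pics/w1.png",im)
for p in ([.4909,-.0199,.05],[.4743,-.0206,.05],[.54,-.0176,.068]): print(proj("wrist",p,i))
E
```

```text
t 2.1 pos [ 0.5231 -0.0132  0.1855] delta mm [155.5  -6.6  -1.4] n rows 3.7 jaw heading 93.22 tilt [-0.     0.005 -1.   ] w 0.0921 F [-0.3  0.2 -0.4] M [ 0.11 -0.06 -0.  ]
spin 0.009 joints [ 0.61  0.37 -0.79  1.87  0.3   1.02  1.32]
(np.float64(308.66492272891986), np.float64(153.65512804668867))
(np.float64(308.86188297381085), np.float64(138.38690943270691))
(np.float64(308.18558305126993), np.float64(201.90002118765298))
```

View pics/w1.png

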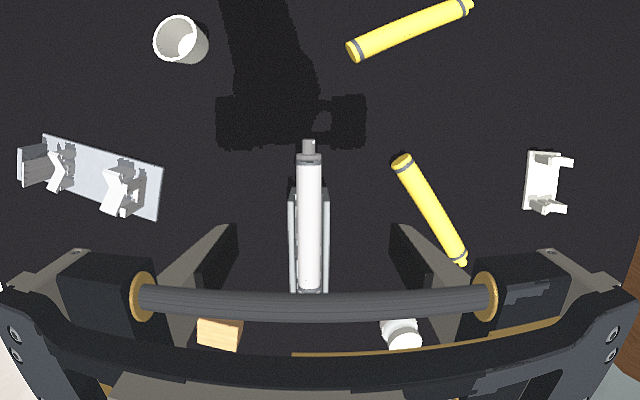

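The wrist view shows the neck tip at (309,139), which matches the prediction. The mouth appears at row ~187, nearer the robot than my top-view estimate, so I'll work out how much of the body is exposed.

```bash
python3 - <<'E'
from h import *
i=imaging.camera_info("wrist"); im=cv2.imread("pics/w1.png")
for u,v in ((292,188),(325,188)):
    for z in (.068,.05): print(u,v,z,onz("wrist",u,v,z,i).round(4))
print("body edges row170",[onz("wrist",u,170,.05,i).round(4) for u in (296,322)])
g=cv2.cvtColor(im,cv2.COLOR_BGR2GRAY)
for c in (291,292,293,324,325,326): print(c,g[176:204,c])
print("row170",g[170,288:332]); print("row148",g[146,295:325])
E
```

```text
292 188 0.068 [ 0.5245 -0.0384  0.068 ]
292 188 0.05 [ 0.5287 -0.0394  0.05  ]
325 188 0.068 [ 0.5228 -0.0039  0.068 ]
325 188 0.05 [ 0.5269 -0.0029  0.05  ]
body edges row170 [array([ 0.5083, -0.0358,  0.05  ]), array([ 0.5069, -0.0074,  0.05  ])]
291 [ 44  38  47  37  37  42  34  28  37  36  41  57  81  79  85  96  94  91
  92  95  89  95  89  85  79 167 216 236]
292 [ 46  41  52  38  30  32  33  32  34  28  44  73  99  91  94  89  95  87
  87  88  93  90  91  89  82 149 203 223]
293 [ 51  56  53  45  41  33  38  32  34  31  48  73  95  90  93  90  88  94
 101  85  85  84  82  85  74  91 129 158]
324 [ 53  57  56  41  35  39  34  31  37  32  43  70  95  93  95  94  91  90
  91  88  91  87  87  88  81 119 153 177]
325 [ 50  49  55  56  55  59  53  29  33  28  45  75  98  89  84  89  89  89
  90  89  93  90  92  90  85 160 199 217]
326 [ 53  52  51  49  51  59  51  48  60  44  55  76  96  96  94  94  97  95
  92  89  93  89  90  87  85 160 204 224]
row170 [ 55  56  46  48  55  54  48  33 148 197 208 229 231 235 243 248 250 249
 250 250 252 253 253 253 252 251 251 249 247 244 238 231 238 114  44  50
  50  51  54  52  56  51  51  52]
row148 [ 35  31  31  22  36  29  34 103 157 160 170 178 174 175 175 171 166 164
 156 148  52  25  41  56  57  56  53  50  49  56]
```

The dark front face starts at row 187 (its bottom edge) and its top edge is at row 201, so the mouth is at x ≈ 0.539 and the body stands out about 48 mm. I'll grip at x ≈ 0.523.

Request:
send_rows(rows=[[[20, -6, 0, 0.01, 100], [58, -6, 0, 0.01, 100], [95, -6, 0, 0.01, 100], [130, -6, 0, 0.01, 100], [154, -6, 0, 0.01, 100], [154, -6, 0, 0.01, 100]]])

```text
time_s: 2.65
eef_pos: [0.5175, -0.0233, 0.0265]
orientation: [2.826, 1.559, 2.864]
wrist_force: [-1.2, 0.0, -0.2]
gripper_width: 0.0916
```

```bash
python3 -c "
from h import *
plan([.523,-.0185,.031],92.7)"
```

```text
t 2.65 pos [ 0.5175 -0.0233  0.0265] delta mm [-4.6  4.6  5.6] n rows 0.2 jaw heading 92.13 tilt [-0.011  0.003 -1.   ] w 0.0916 F [-1.2  0.  -0.2] M [ 0.09 -0.14  0.02]
spin -0.01 joints [ 0.49  0.59 -0.64  1.99  0.51  0.74  1.15]
```

Request:
send_rows(rows=[[[-4, 4, 5, -0.01, 100], [-4, 4, 5, -0.01, 100], [-4, 4, 5, -0.01, 60]]])

```text
time_s: 2.9
eef_pos: [0.5241, -0.0193, 0.0323]
orientation: [2.749, 1.562, 2.795]
wrist_force: [0.6, 0.6, 0.2]
gripper_width: 0.0873
```

```bash
python3 -c "
from h import *
plan([.523,-.0185,.031],92.7)"
```

```text
t 2.9 pos [ 0.5241 -0.0193  0.0323] delta mm [ 1.3  0.8 -1. ] n rows 0.0 jaw heading 92.66 tilt [-0.008  0.003 -1.   ] w 0.0873 F [0.6 0.6 0.2] M [ 0.08 -0.17  0.04]
spin -0.001 joints [ 0.49  0.59 -0.65  1.98  0.51  0.75  1.16]
```

Request:
send_rows(rows=[[[1, 1, -1, 0, 40], [1, 1, -1, 0, 10], [1, 1, -1, 0, 0], [1, 1, -1, 0, 0], [1, 1, -1, 0, 0], [1, 1, -1, 0, 0], [1, 1, -1, 0, 0], [1, 1, -1, 0, 0]]])

```text
time_s: 3.57
eef_pos: [0.523, -0.0183, 0.0312]
orientation: [2.75, 1.562, 2.796]
wrist_force: [1.0, -0.7, -0.5]
gripper_width: 0.034
```

```bash
python3 -c "
from h import *
plan([.483,-.0208,.0315],92.7)"
```

```text
t 3.57 pos [ 0.523  -0.0183  0.0312] delta mm [  0.1  -0.7 -40. ] n rows 1.0 jaw heading 92.66 tilt [-0.008  0.003 -1.   ] w 0.034 F [ 1.  -0.7 -0.5] M [ 0.04 -0.14 -0.01]
spin -0.001 joints [ 0.49  0.59 -0.65  1.98  0.51  0.75  1.15]
```

Still closing (34 mm). I'll finish the grip, then draw it out 38 mm along its axis.

Request:
send_rows(rows=[[[0, 0, 0, 0, 0], [0, 0, 0, 0, 0], [0, 0, 0, 0, 0], [0, 0, -8, 0, 0], [0, 0, -18, 0, 0], [0, 0, -28, 0, 0], [0, 0, -38, 0, 0], [0, 0, -38, 0, 0]]])

```text
time_s: 4.23
eef_pos: [0.4821, -0.0205, 0.0313]
orientation: [2.923, 1.559, 2.97]
wrist_force: [-3.5, 0.3, 2.7]
gripper_width: 0.0004
```

```bash
python3 -c "
from h import *
plan([.483,-.0208,.031],92.7)"
```

```text
t 4.23 pos [ 0.4821 -0.0205  0.0313] delta mm [ 0.2 -0.4  0.9] n rows 0.0 jaw heading 92.67 tilt [-0.011  0.002 -1.   ] w 0.0004 F [-3.5  0.3  2.7] M [ 0.01  0.45 -0.03]
spin -0.0 joints [ 0.52  0.54 -0.66  2.07  0.5   0.7   1.15]
```

The fingers shut to 0.4 mm, so they aren't holding it. I'll look before moving.

```bash
python3 - <<'E'
from h import *
im=np.zeros((400,800,3),np.uint8)
w=imaging.capture("wrist"); s=imaging.capture("scene")
im[:,:400]=cv2.resize(w[60:300,190:430],(400,400),interpolation=cv2.INTER_CUBIC)
im[:,400:]=cv2.resize(s[150:270,280:400],(400,400),interpolation=cv2.INTER_CUBIC)
cv2.imwrite("pics/m2.png",im)
E
```

```text
(no output)
```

View pics/m2.png

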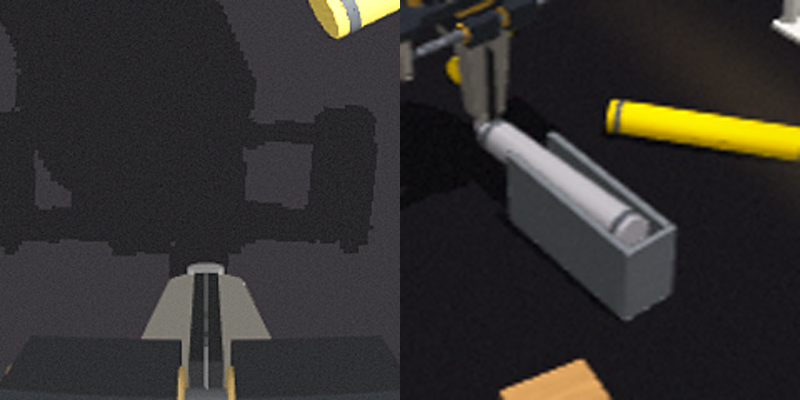

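The fingers are shut just in front of the neck; they had not clamped before I pulled. The cartridge is still in the trough, perhaps pushed in a little. I'll raise, open and re-measure.

Request:
send_rows(rows=[[[-30, 0, 0, 0, 0], [-65, 0, -10, 0, 20], [-100, 0, -20, 0, 60], [-125, 0, -30, 0, 100], [-125, 0, -30, 0, 100], [-125, 0, -30, 0, 100], [-125, 0, -30, 0, 100], [-125, 0, -30, 0, 100]]])

```text
time_s: 5.0
eef_pos: [0.4541, -0.0222, 0.1554]
orientation: [2.883, 1.557, 2.929]
wrist_force: [-0.1, -0.0, -0.1]
gripper_width: 0.0451
```

```bash
python3 - <<'E'
from h import *
im=np.zeros((400,800,3),np.uint8)
plan([.523,-.0185,.031],92.7)
i=imaging.camera_info("wrist")
w=imaging.capture("wrist"); s=imaging.capture("scene")
cv2.imwrite("pics/w3.png",w); np.save("w3.npy",i["view"])
im[:,:400]=cv2.resize(w[60:260,210:410],(400,400),interpolation=cv2.INTER_CUBIC)
im[:,400:]=cv2.resize(s[150:270,280:400],(400,400),interpolation=cv2.INTER_CUBIC)
cv2.imwrite("pics/m3.png",im)
for p in ([.4909,-.0199,.05],[.4743,-.0206,.05],[.539,-.0176,.068]): print(proj("wrist",p,i))
E
```

```text
t 5.0 pos [ 0.4541 -0.0222  0.1554] delta mm [1.235e+02 1.000e-01 7.060e+01] n rows 3.4 jaw heading 92.64 tilt [-0.013  0.003 -1.   ] w 0.0451 F [-0.1 -0.  -0.1] M [ 0.04 -0.13  0.  ]
spin -0.001 joints [ 0.7   0.3  -0.82  2.04  0.27  0.92  1.35]
(np.float64(314.1042360463854), np.float64(225.06946142345913))
(np.float64(314.1933952761811), np.float64(209.76624689175145))
(np.float64(314.2105011320776), np.float64(274.1477651462764))
```

View pics/m3.png

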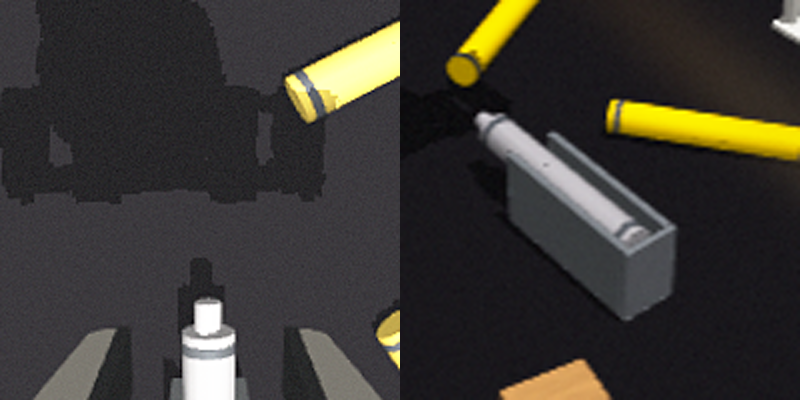

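```bash
python3 - <<'E'
from h import *
for z in (.0313,.045,.06,.075): 
    q=np.array(proj("scene",[.482,-.0205,z])); print(z,q.round(1),"crop m2",((q-[280,150])/.3+[400,0]).round(0))
for p in ([.4743,-.0206,.05],[.4909,-.0199,.05],[.6605,-.012,.05]): print(p,((np.array(proj("scene",p))-[280,150])/.3+[400,0]).round(0))
# wrist camera in tool frame -> view at m2
p,R,_=tool(); V=imaging.camera_info("wrist")["view"]; Tt=np.eye(4);Tt[:3,:3]=R;Tt[:3,3]=p
rel=V@Tt
i=imaging.camera_info("wrist"); 
print("cam pos in tool", (np.linalg.inv(rel)[:3,3]*1000).round(1), "tip proj (any pose)", [np.round(proj("wrist",p+R@np.array([dx,0,0]),i)) for dx in (0,-.0187,-.03)])
p2=np.array([.4821,-.0205,.0313]); R2=Rn.from_euler("xyz",[2.923,1.559,2.97]).as_matrix(); T2=np.eye(4);T2[:3,:3]=R2;T2[:3,3]=p2
i["view"]=rel@np.linalg.inv(T2)
for q in ([.4743,-.0206,.05],[.4743,-.0206,.057],[.4743,-.0206,.043],[.4909,-.0199,.05],[.464,-.0206,.05]): 
    u=np.array(proj("wrist",q,i)); print(q,u.round(1),((u-[190,60])*400/240).round(0))
E
```

```text
0.0313 [305.6 191.3] crop m2 [485. 138.]
0.045 [305.3 187.3] crop m2 [484. 124.]
0.06 [305.1 182.8] crop m2 [484. 109.]
0.075 [304.8 178.2] crop m2 [483.  94.]
[0.4743, -0.0206, 0.05] [479. 115.]
[0.4909, -0.0199, 0.05] [491. 125.]
[0.6605, -0.012, 0.05] [631. 242.]
cam pos in tool [-198.5   -0.8  -71.8] tip proj (any pose) [array([314., 225.]), array([314., 235.]), array([314., 242.])]
[0.4743, -0.0206, 0.05] [314.8 222.9] [208. 271.]
[0.4743, -0.0206, 0.057] [314.9 226.7] [208. 278.]
[0.4743, -0.0206, 0.043] [314.8 219.3] [208. 266.]
[0.4909, -0.0199, 0.05] [314.6 247.6] [208. 313.]
[0.464, -0.0206, 0.05] [315.7 206.8] [209. 245.]
```

The cartridge is exactly where it was (neck tip (314,210)), so nothing is lost. I'll regrip at the same spot and check the width and a picture before pulling.

Request:
send_rows(rows=[[[0, 0, 35, 0, 70], [5, 0, 71, 0, 70], [40, 0, 71, 0, 70], [80, 0, 71, 0, 70], [110, 0, 71, 0, 70], [123, 0, 71, 0, 70], [123, 0, 71, 0, 70], [123, 0, 71, 0, 70]]])

```text
time_s: 5.77
eef_pos: [0.5235, -0.0176, 0.0314]
orientation: [2.824, 1.556, 2.871]
wrist_force: [-0.2, -0.1, 1.1]
gripper_width: 0.0641
```

Request:
send_rows(rows=[[[0, 0, 0, 0, 40], [0, 0, 0, 0, 20], [0, 0, 0, 0, 20], [0, 0, 0, 0, 20], [0, 0, 0, 0, 20], [0, 0, 0, 0, 20], [0, 0, 0, 0, 20], [0, 0, 0, 0, 20]]])

```text
time_s: 6.43
eef_pos: [0.5235, -0.0177, 0.0316]
orientation: [2.831, 1.556, 2.878]
wrist_force: [-0.0, -0.6, 1.1]
gripper_width: 0.0184
```

```bash
python3 - <<'E'
from h import *
plan([.523,-.0185,.031],92.7)
w=imaging.capture("wrist"); s=imaging.capture("scene")
im=np.zeros((400,800,3),np.uint8)
im[:,:400]=cv2.resize(w[90:290,215:415],(400,400),interpolation=cv2.INTER_CUBIC)
im[:,400:]=cv2.resize(s[150:270,280:400],(400,400),interpolation=cv2.INTER_CUBIC)
cv2.imwrite("pics/m4.png",im)
E
```

```text
t 6.43 pos [ 0.5235 -0.0177  0.0316] delta mm [ 0.6 -0.8 -0.6] n rows 0.0 jaw heading 92.7 tilt [-0.014  0.004 -1.   ] w 0.0184 F [-0.  -0.6  1.1] M [ 0.03 -0.14 -0.01]
spin -0.0 joints [ 0.49  0.59 -0.66  1.97  0.51  0.76  1.15]
```

View pics/m4.png

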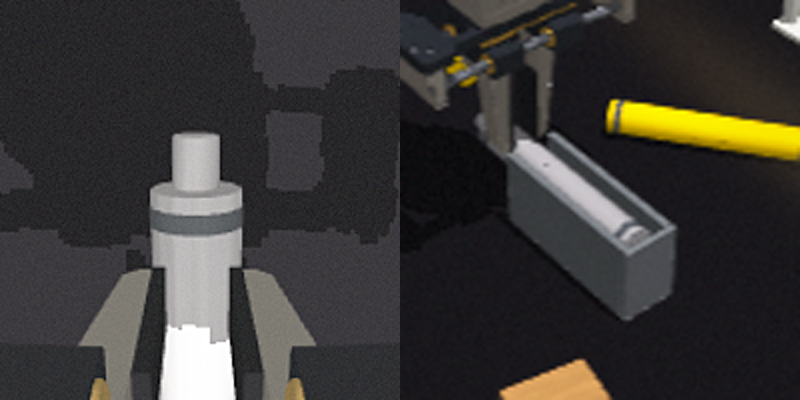

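The pads are now on the body (crop gap 163–232), yet the reported width is 18 mm, so that reading follows the command rather than the object. I'll close fully, wait, then pull gently.

Request:
send_rows(rows=[[[0, 0, 0, 0, 0], [0, 0, 0, 0, 0], [0, 0, 0, 0, 0], [0, 0, 0, 0, 0], [0, 0, -1, 0, 0], [0, 0, -3, 0, 0], [0, 0, -6, 0, 0], [0, 0, -10, 0, 0]]])

```text
time_s: 7.2
eef_pos: [0.515, -0.0178, 0.0326]
orientation: [2.75, 1.559, 2.797]
wrist_force: [1.0, -0.1, 2.7]
gripper_width: 0.0004
```

```bash
python3 - <<'E'
from h import *
plan([.485,-.0195,.031],92.7)
i=imaging.camera_info("wrist"); w=imaging.capture("wrist"); g=cv2.cvtColor(w,cv2.COLOR_BGR2GRAY)
b=g[:,300:328].mean(1); print(b[140:215].round(0))
g4=cv2.imread("pics/m4.png",0); print(g4[100:200:2,196].round(0))
E
```

```text
t 7.2 pos [ 0.515  -0.0178  0.0326] delta mm [  1.9  -0.3 -30. ] n rows 0.7 jaw heading 92.71 tilt [-0.011  0.004 -1.   ] w 0.0004 F [ 1.  -0.1  2.7] M [ 0.08 -0.41 -0.02]
spin 0.0 joints [ 0.5   0.58 -0.66  2.    0.51  0.75  1.15]
[ 41.  40.  40.  40.  41.  40.  40.  40.  40.  39.  39.  40.  41.  39.
  40.  40.  40.  40.  41.  40.  40.  36.  37.  99. 149. 160. 157. 157.
 157. 156. 157. 156. 156. 156. 155. 156. 155. 156. 155. 156. 156. 156.
 155. 156. 155. 155. 155. 155. 157. 140. 185. 195. 193. 193. 193. 194.
 199. 176. 114. 102. 106. 106. 106. 106. 107. 105. 100. 131. 169. 198.
 193. 192. 192. 192. 192.]
[ 48  36  38  38  43  36  43  36  35  42  41  33  36  39  35  48  82 136
 154 180 197 198 198 195 197 199 196 196 197 195 197 198 195 195 196 194
 194 196 195 195 196 194 197 195 199 179 156 139 133 175]
```

The pads overlap the body's silhouette in this view. The tip gap of 18 mm spans 33 px (1.8 px/mm), against the body's 1.6 px/mm. So the width reading was right, and the pads are closing above the body, with the fingertips about 28 mm higher than the reported TCP suggests. Lowering 25 mm is safe either way, since the reported TCP stays above the bench. I'll open, lower and check.

Request:
send_rows(rows=[[[-5, 0, 0, 0, 30], [-5, 0, 3, 0, 60], [-5, 0, 6, 0, 60], [-5, 0, 6, 0, 60], [-5, 0, 6, 0, 60], [-5, 0, 6, 0, 60], [-5, 0, 6, 0, 60], [-5, 0, 6, 0, 60]]])

```text
time_s: 7.92
eef_pos: [0.5196, -0.0177, 0.037]
orientation: [2.815, 1.557, 2.862]
wrist_force: [-1.7, 0.1, -0.0]
gripper_width: 0.0517
```

Request:
send_rows(rows=[[[8, 0, 0, 0, 60], [16, 0, 0, 0, 60], [24, 0, 0, 0, 60], [29, 0, 0, 0, 60], [29, 0, 0, 0, 60]]])

```text
time_s: 8.33
eef_pos: [0.518, -0.0175, 0.0064]
orientation: [2.844, 1.554, 2.891]
wrist_force: [0.4, -0.0, -0.5]
gripper_width: 0.0554
```

```bash
python3 - <<'E'
from h import *
plan([.521,-.0185,.007],92.7)
i=imaging.camera_info("wrist"); w=imaging.capture("wrist"); s=imaging.capture("scene"); cv2.imwrite("pics/w5.png",w)
im=np.zeros((400,800,3),np.uint8)
im[:,:400]=cv2.resize(w[90:290,215:415],(400,400),interpolation=cv2.INTER_CUBIC)
im[:,400:]=cv2.resize(s[150:250,290:390],(400,400),interpolation=cv2.INTER_CUBIC)
cv2.imwrite("pics/m5.png",im)
p,R,_=tool()
for y in(.0276,-.0276):
  for z in (0,.03): print(y,z,[((np.array(proj("scene",p+R@[-z,y,e]))-[290,150])*4+[400,0]).round(0) for e in (-.01,.01)])
  for z in (0,.03): print("w",y,z,[((np.array(proj("wrist",p+R@[-z,y,e],i))-[215,90])*2).round(0) for e in (-.01,.01)])
E
```

```text
t 8.33 pos [ 0.518  -0.0175  0.0064] delta mm [-0.7 -1.1  2.9] n rows 0.1 jaw heading 92.73 tilt [-0.016  0.004 -1.   ] w 0.0554 F [ 0.4 -0.  -0.5] M [ 0.07 -0.17  0.03]
spin 0.001 joints [ 0.47  0.63 -0.63  2.    0.55  0.71  1.12]
0.0276 0 [array([522., 195.]), array([540., 211.])]
0.0276 0.03 [array([522., 161.]), array([540., 176.])]
w 0.0276 0 [array([281., 245.]), array([279., 300.])]
w 0.0276 0.03 [array([294., 276.]), array([291., 338.])]
-0.0276 0 [array([455., 229.]), array([473., 246.])]
-0.0276 0.03 [array([453., 195.]), array([471., 211.])]
w -0.0276 0 [array([117., 245.]), array([119., 300.])]
w -0.0276 0.03 [array([104., 276.]), array([108., 338.])]
```

View pics/m5.png

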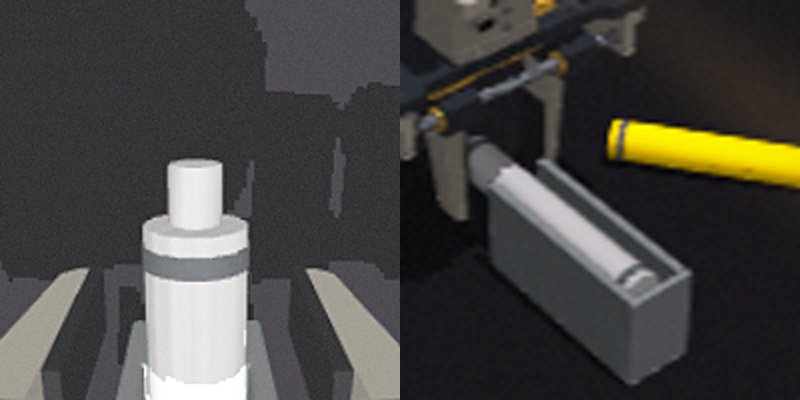

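The scene view shows the fingertip at (460,214), between the predictions for 0 and 30 mm above the TCP, and the wrist view agrees. The fingertips sit about 26 mm above the reported TCP, so the grasp point is the reported z plus about 0.044. The pads now straddle the body; I'll close.

Request:
send_rows(rows=[[[0, -1, 2, 0, 30], [0, -1, 2, 0, 10], [0, -1, 2, 0, 0], [0, -1, 2, 0, 0], [0, -1, 2, 0, 0], [0, -1, 2, 0, 0], [0, -1, 2, 0, 0], [0, -1, 2, 0, 0]]])

```text
time_s: 9.1
eef_pos: [0.5212, -0.0182, 0.0077]
orientation: [2.799, 1.557, 2.847]
wrist_force: [-0.4, -0.2, 1.3]
gripper_width: 0.0274
```

Request:
send_rows(rows=[[[0, 0, -3, 0, 0], [0, 0, -8, 0, 0], [0, 0, -16, 0, 0], [0, 0, -25, 0, 0], [0, 0, -34, 0, 0], [0, 0, -34, 0, 0]]])

```text
time_s: 9.6
eef_pos: [0.4839, -0.0202, 0.0078]
orientation: [2.915, 1.553, 2.963]
wrist_force: [-1.3, -0.3, -0.7]
gripper_width: 0.0272
```

```bash
python3 - <<'E'
from h import *
plan([.521,-.0185,.007],92.7)
i=imaging.camera_info("wrist"); w=imaging.capture("wrist"); cv2.imwrite("pics/w6.png",w); np.save("w6.npy",i["view"])
for f in ("pics/w5.png","pics/w6.png"):
    g=cv2.imread(f,0); b=g[:,306:322].mean(1); print(f,b[164:220].round(0))
E
```

```text
t 9.6 pos [ 0.4839 -0.0202  0.0078] delta mm [ 0.2 -0.1 37.1] n rows 0.9 jaw heading 92.76 tilt [-0.017  0.003 -1.   ] w 0.0272 F [-1.3 -0.3 -0.7] M [0.07 0.11 0.  ]
spin 0.001 joints [ 0.5   0.58 -0.64  2.07  0.55  0.67  1.11]
pics/w5.png [ 52.  53.  51.  51.  43.  87. 160. 189. 185. 192. 236. 235. 233. 233.
 233. 233. 233. 233. 233. 232. 233. 232. 232. 232. 232. 233. 232. 232.
 232. 232. 232. 232. 232. 231. 231. 231. 232. 232. 232. 230. 212. 184.
 180. 177. 190. 226. 234. 232. 232. 232. 232. 232. 232. 237. 223. 140.]
pics/w6.png [128. 140. 148. 174. 190. 186. 186. 185. 186. 186. 185. 186. 185. 186.
 186. 186. 185. 185. 185. 186. 185. 186. 186. 186. 184. 185. 184. 184.
 184. 183. 184. 185. 185. 172. 146. 136. 136. 140. 167. 191. 185. 184.
 184. 184. 185. 184. 188. 168. 130.  95. 100. 101. 101. 102. 101. 101.]
```

Gripped: width 27 mm, and the cartridge moved with the hand. Next I'll work out where the cartridge is relative to the hand, for the regrip nearer its centre.

```bash
python3 - <<'E'
from h import *
w=cv2.imread("pics/w6.png",0); i=imaging.camera_info("wrist"); i["view"]=np.load("w6.npy")
print(w[150:172,306:322].mean(1).round(0))
p,R,_=tool()
for x in (.435,.437,.439,.441,.443): print(x,[round(proj("wrist",[x,-.022,z],i)[1],1) for z in (.043,.057)],"shoulder z.064",round(proj("wrist",[x+.016,-.022,.064],i)[1],1), "z.057", round(proj("wrist",[x+.016,-.022,.057],i)[1],1))
E
```

```text
[ 37.  37.  37.  38.  38.  37.  37.  37.  37.  38.  38.  35.  33.  63.
 128. 140. 148. 174. 190. 186. 186. 185.]
0.435 [np.float64(159.1), np.float64(162.5)] shoulder z.064 197.6 z.057 194.3
0.437 [np.float64(162.8), np.float64(166.5)] shoulder z.064 201.7 z.057 198.2
0.439 [np.float64(166.5), np.float64(170.5)] shoulder z.064 205.7 z.057 202.0
0.441 [np.float64(170.2), np.float64(174.5)] shoulder z.064 209.7 z.057 205.8
0.443 [np.float64(173.8), np.float64(178.5)] shoulder z.064 213.7 z.057 209.7
```

Neck tip is at x = 0.437, so the centre is at 0.538, right at the mouth edge and tippy if released. I'll push back 14 mm, release, then regrip 26 mm closer to the centre.

Request:
send_rows(rows=[[[0, 0, 5, 0, 0], [0, 0, 10, 0, 0], [0, 0, 14, 0, 0], [0, 0, 14, 0, 0], [0, 0, 14, 0, 20], [0, 0, 14, 0, 35], [0, 0, 14, 0, 50], [0, 0, 14, 0, 50]]])

```text
time_s: 10.32
eef_pos: [0.4992, -0.0195, 0.0079]
orientation: [2.89, 1.555, 2.938]
wrist_force: [-0.1, -0.2, -0.1]
gripper_width: 0.0436
```

```bash
python3 -c "
from h import *
plan([.524,-.0183,.007],92.7)"
```

```text
t 10.32 pos [ 0.4992 -0.0195  0.0079] delta mm [ 0.5  0.  24.9] n rows 0.6 jaw heading 92.75 tilt [-0.016  0.003 -1.   ] w 0.0436 F [-0.1 -0.2 -0.1] M [ 0.06 -0.17  0.02]
spin 0.001 joints [ 0.49  0.6  -0.64  2.04  0.55  0.69  1.11]
```

Request:
send_rows(rows=[[[0, 0, 10, 0, 50], [0, 0, 20, 0, 50], [0, 0, 25, 0, 50], [0, 0, 25, 0, 30], [0, 0, 25, 0, 0], [0, 0, 25, 0, 0], [0, 0, 25, 0, 0], [0, 0, 25, 0, 0]]])

```text
time_s: 10.98
eef_pos: [0.5238, -0.0181, 0.0074]
orientation: [2.88, 1.555, 2.928]
wrist_force: [0.7, 1.1, -2.4]
gripper_width: 0.0275
```

Request:
send_rows(rows=[[[0, 0, 0, 0, 0], [0, 0, 0, 0, 0], [0, 0, 0, 0, 0], [-5, 0, 0, 0, 0], [-12, 0, 0, 0, 0], [-25, 0, 0, 0, 0], [-40, 0, 0, 0, 0], [-60, 0, -5, 0, 0]]])

```text
time_s: 11.65
eef_pos: [0.5198, -0.0184, 0.0684]
orientation: [2.86, 1.554, 2.909]
wrist_force: [0.6, -0.4, -2.2]
gripper_width: 0.027
```

```bash
python3 - <<'E'
from h import *
plan([.50,.337,.13],92.7)
i=imaging.camera_info("wrist"); w=imaging.capture("wrist"); cv2.imwrite("pics/w7.png",w); np.save("w7.npy",i["view"])
g=cv2.cvtColor(w,cv2.COLOR_BGR2GRAY); print(g[120:230,306:322].mean(1).round(0))
E
```

```text
t 11.65 pos [ 0.5198 -0.0184  0.0684] delta mm [-59.9 356.3  -3.5] n rows 8.7 jaw heading 92.77 tilt [-0.017  0.004 -1.   ] w 0.027 F [ 0.6 -0.4 -2.2] M [ 0.07 -0.12 -0.06]
spin 0.001 joints [ 0.53  0.54 -0.71  1.96  0.46  0.83  1.19]
[191. 188. 186. 187. 187. 186. 187. 186. 187. 186. 187. 185. 187. 186.
 185. 186. 186. 186. 185. 185. 185. 184. 185. 185. 185. 184. 185. 184.
 185. 184. 177. 139. 130. 169. 185. 185. 184. 184. 183. 184. 183. 184.
 187. 167. 121.  96. 100. 102. 101. 100. 102. 102. 101. 101. 100.  93.
 139. 185. 185. 184. 182. 183. 183. 183. 182. 184. 183. 183. 182. 183.
 183. 183. 183. 184. 183. 183. 182. 183. 182. 182. 182. 182. 182. 182.
 182. 183. 182. 182. 182. 182. 182. 182. 181. 183. 183. 181. 183. 181.
 182. 182. 182. 181. 182. 182. 181. 183. 181. 181. 182. 182.]
```

Lifted, weight about 2 N, width 27 mm. I'll carry it across to above the rest at about this height.

Request:
send_rows(rows=[[[-5, 20, 0, 0, 0], [-10, 55, -1, 0, 0], [-15, 92, -2, -0.01, 0], [-15, 130, -3, -0.02, 0], [-15, 168, -4, -0.03, 0], [-15, 206, -5, -0.04, 0], [-15, 244, -6, -0.05, 0], [-15, 282, -7, -0.05, 0]]])

```text
time_s: 12.37
eef_pos: [0.5002, 0.2646, 0.0887]
orientation: [2.836, 1.559, 2.935]
wrist_force: [1.2, 0.2, -2.6]
gripper_width: 0.027
```

```bash
python3 -c "
from h import *
plan([.494,.3377,.083],95.4)"
```

```text
t 12.37 pos [0.5002 0.2646 0.0887] delta mm [ 6.  73.3  1.1] n rows 1.8 jaw heading 95.68 tilt [-0.011  0.002 -1.   ] w 0.027 F [ 1.2  0.2 -2.6] M [ 0.07 -0.16 -0.04]
spin 0.005 joints [ 0.02  0.58 -0.74  1.85  0.48  0.91  0.73]
```

Request:
send_rows(rows=[[[0, 30, 0, 0, 0], [0, 60, 1, 0, 0], [0, 73, 1, 0, 0], [0, 73, 1, 0, 0], [0, 73, 1, 0, 0]]])

```text
time_s: 12.78
eef_pos: [0.4937, 0.337, 0.089]
orientation: [2.925, 1.559, 3.025]
wrist_force: [0.7, -0.7, -2.4]
gripper_width: 0.0274
```

```bash
python3 - <<'E'
from h import *
plan([.494,.3377,.006],95.4)
i=imaging.camera_info("wrist"); w=imaging.capture("wrist"); cv2.imwrite("pics/w8.png",w); np.save("w8.npy",i["view"])
cv2.imwrite("pics/w8c.png",cv2.resize(w[60:360,140:490],None,fx=2,fy=2,interpolation=cv2.INTER_CUBIC))
E
```

```text
t 12.78 pos [0.4937 0.337  0.089 ] delta mm [83.   0.5  1.3] n rows 2.0 jaw heading 95.73 tilt [-0.012  0.001 -1.   ] w 0.0274 F [ 0.7 -0.7 -2.4] M [-0.02 -0.13 -0.  ]
spin 0.006 joints [-0.12  0.63 -0.73  1.77  0.49  0.95  0.62]
```

View pics/w8c.png

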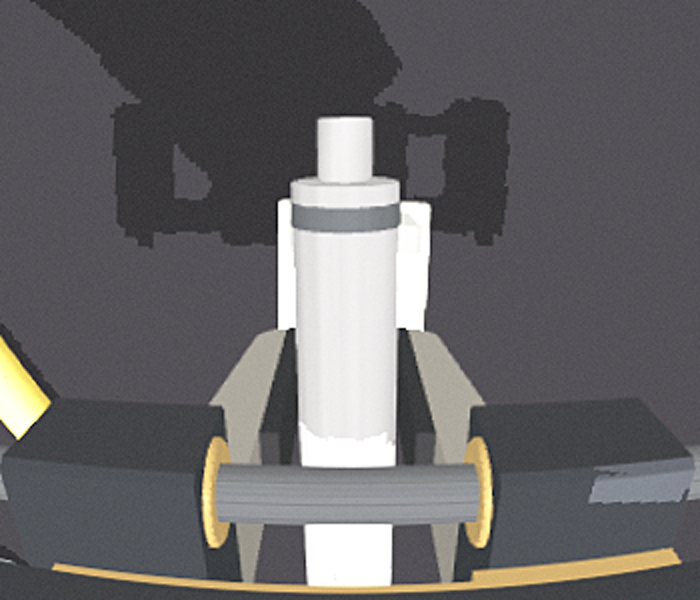

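The view shows the rest's near edge corners at crop (280,201) and (431,203), and the cartridge centred above it.

```bash
python3 - <<'E'
from h import *
i=imaging.camera_info("wrist"); i["view"]=np.load("w8.npy")
f=lambda u,v,z: onz("wrist",(u+.5)/2-.5+140,(v+.5)/2-.5+60,z,i).round(4)
L,Rr=f(279,201,.008),f(431,203,.008); L2,R2=f(278,328,.008),f(425,328,.008)
print(L,Rr,np.linalg.norm(L-Rr),L2,R2,np.linalg.norm(L2-R2))
for a,b in((L,L2),(Rr,R2)): print(np.degrees(np.arctan2(b[1]-a[1],b[0]-a[0])))
e=L-Rr; print("front edge normal yaw",np.degrees(np.arctan2(e[1],e[0]))-90, "mid",(L+Rr)/2,(L2+R2)/2)
print("neck tip",f(345,118,.13),f(345,118,.133), "tip L/R",f(317,118,.126),f(373,118,.126))
E
```

```text
[0.4632 0.3023 0.008 ] [0.4571 0.3716 0.008 ] 0.06956795239188801 [0.5242 0.3064 0.008 ] [0.5172 0.3767 0.008 ] 0.07064764681148267
3.845244333725069
4.850417553696736
front edge normal yaw -174.9696137399818 mid [0.46015 0.33695 0.008  ] [0.5207  0.34155 0.008  ]
neck tip [0.4236 0.3286 0.13  ] [0.4236 0.3286 0.133 ] tip L/R [0.4242 0.3214 0.126 ] [0.4228 0.3358 0.126 ]
```

The rest yaw is about 4.7° with its centre at (0.505, 0.341) (base width reads 69.6–70.6 mm against 70). I'll shift +3 mm in y, turn −1°, and lower.

Request:
send_rows(rows=[[[10, 3, 0, 0.018, 0], [35, 3, 0, 0.018, 0], [55, 3, 0, 0.018, 0], [68, 3, 0, 0.018, 0], [75, 3, 0, 0.018, 0], [79, 3, 0, 0.018, 0], [81, 3, 0, 0.018, 0], [82, 3, 0, 0.018, 0]]])

```text
time_s: 13.5
eef_pos: [0.4938, 0.339, 0.0078]
orientation: [2.912, 1.561, 2.992]
wrist_force: [-0.8, -0.6, 3.2]
gripper_width: 0.0274
```

```bash
python3 -c "
from h import *
plan([.493,.340,.006],94.7)"
```

```text
t 13.5 pos [0.4938 0.339  0.0078] delta mm [ 1.8  1.  -0.7] n rows 0.1 jaw heading 94.57 tilt [-0.01   0.002 -1.   ] w 0.0274 F [-0.8 -0.6  3.2] M [-0.11  0.14 -0.05]
spin -0.002 joints [-0.18  0.73 -0.65  1.8   0.58  0.81  0.53]
```

Contact: Fz went from −2.4 to +3.2 N. I'll open and let it settle.

Request:
send_rows(rows=[[[0, 0, 0, 0, 25], [0, 0, 0, 0, 32], [0, 0, 0, 0, 40], [0, 0, 0, 0, 50], [0, 0, 0, 0, 55], [0, 0, 0, 0, 55], [0, 0, 0, 0, 55], [0, 0, 0, 0, 55]]])

```text
time_s: 14.17
eef_pos: [0.4939, 0.3391, 0.0079]
orientation: [2.908, 1.561, 2.987]
wrist_force: [-0.6, -0.2, -0.0]
gripper_width: 0.0504
```

Request:
send_rows(rows=[[[-20, 0, 0, 0, 55], [-50, 0, 0, 0, 60], [-85, 0, 0, 0, 70], [-120, 0, 0, 0, 80], [-130, 0, 0, 0, 80], [-130, 0, 0, 0, 80]]])

```text
time_s: 14.67
eef_pos: [0.4969, 0.3404, 0.1412]
orientation: [2.265, 1.564, 2.344]
wrist_force: [-0.5, 0.2, -0.8]
gripper_width: 0.0738
```

```bash
python3 - <<'E'
from h import *
plan([.493,.340,.006],94.7)
i=imaging.camera_info("wrist"); w=imaging.capture("wrist"); s=imaging.capture("scene"); cv2.imwrite("pics/w9.png",w); np.save("w9.npy",i["view"])
im=np.zeros((500,800,3),np.uint8)
im[:,:500]=cv2.resize(w[90:340,190:440],(500,500),interpolation=cv2.INTER_CUBIC)
im[:300,500:]=cv2.resize(s[110:210,360:460],(300,300),interpolation=cv2.INTER_CUBIC)
cv2.imwrite("pics/m9.png",im)
E
```

```text
t 14.67 pos [0.4969 0.3404 0.1412] delta mm [135.2  -0.7  -3.3] n rows 3.2 jaw heading 94.56 tilt [-0.005  0.005 -1.   ] w 0.0738 F [-0.5  0.2 -0.8] M [ 0.07 -0.18  0.04]
spin -0.002 joints [-0.1   0.57 -0.76  1.73  0.44  1.03  0.64]
```

View pics/m9.png

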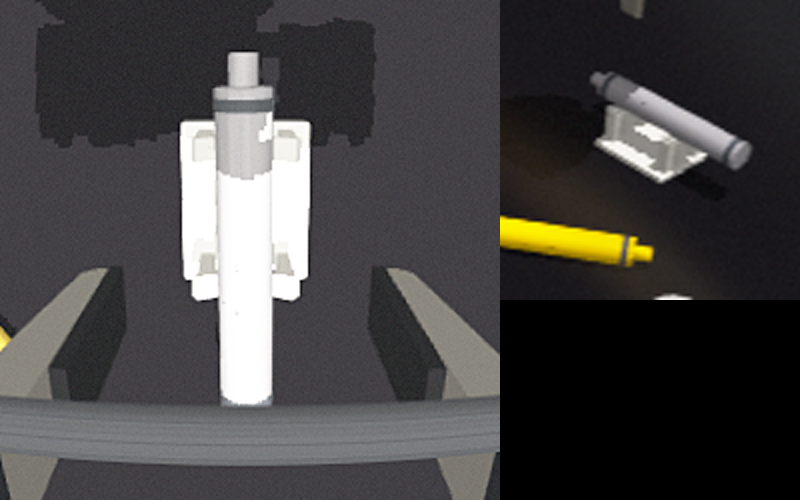

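The cartridge lies across both Vs, squarely, with neck tip at crop (243,52). Now the numbers.

```bash
python3 - <<'E'
from h import *
i=imaging.camera_info("wrist"); i["view"]=np.load("w9.npy")
f=lambda u,v,z: onz("wrist",(u+.5)/2-.5+190,(v+.5)/2-.5+90,z,i).round(4)
a=f(243,53,.057); s1,s2=f(215,92,.05),f(272,92,.05); e1,e2=f(220,390,.05),f(272,390,.05)
print("tip",a,"shoulder mid",(s1+s2)/2,np.linalg.norm(s1-s2),"far mid",(e1+e2)/2,np.linalg.norm(e1-e2)); d=(e1+e2)/2-(s1+s2)/2; yaw=np.arctan2(d[1],d[0]);print("yaw",np.degrees(yaw))
c=a+.101*np.array([np.cos(yaw),np.sin(yaw),0]); print("centre",c)
L,Rr=f(182,122,.008),f(309,122,.008); L2,R2=f(182,278,.008),f(307,278,.008)
ry=np.mean([np.arctan2(*(q-p)[[1,0]]) for p,q in((L,L2),(Rr,R2))]); fm=(L+Rr)/2
rc=fm+.045*np.array([np.cos(ry),np.sin(ry),0]); print("rest",np.linalg.norm(L-Rr),np.linalg.norm(L2-L),np.degrees(ry),rc)
r=c-rc; print("cart in rest x,y mm",1000*(r[0]*np.cos(ry)+r[1]*np.sin(ry)),1000*(-r[0]*np.sin(ry)+r[1]*np.cos(ry)))
E
```

```text
tip [0.424  0.3325 0.057 ] shoulder mid [0.44215 0.33415 0.05   ] 0.0265830773237411 far mid [0.598   0.34785 0.05   ] 0.027986603938313093
yaw 5.02367436307383
centre [0.52461202 0.3413443  0.057     ]
rest 0.0684134489702135 0.0890349369629698 4.186283736711827 [0.50527994 0.33998497 0.008     ]
cart in rest x,y mm 19.379731362977168 -0.05552953337023764
```

Centre is +19 mm along and 0 mm across, yaw within 1°, so the rest condition is met. I'll regrip near the middle, at rest x = +12 so the pads clear the Vs.

```bash
python3 -c "
from h import *
plan([.517,.341,.007],94.8)"
```

```text
t 14.77 pos [0.495  0.3382 0.1372] delta mm [130.    0.8  23.4] n rows 3.2 jaw heading 94.55 tilt [-0.01   0.001 -1.   ] w 0.074 F [-0.2 -0.4 -0.9] M [ 0.1  -0.17 -0.01]
spin -0.004 joints [-0.1   0.57 -0.76  1.73  0.44  1.03  0.64]
```

Request:
send_rows(rows=[[[0, 1, 23, 0, 60], [20, 1, 23, 0, 60], [55, 1, 23, 0, 60], [90, 1, 23, 0, 60], [120, 1, 23, 0, 60], [129, 1, 23, 0, 60], [129, 1, 23, 0, 60], [129, 1, 23, 0, 60]]])

```text
time_s: 15.43
eef_pos: [0.5159, 0.3414, 0.0075]
orientation: [3.024, 1.559, 3.104]
wrist_force: [0.1, -0.7, 0.1]
gripper_width: 0.0551
```

```bash
python3 -c "
from h import *
plan([.517,.341,.007],94.8)"
```

```text
t 15.43 pos [0.5159 0.3414 0.0075] delta mm [ 0.5 -0.5  1. ] n rows 0.0 jaw heading 94.58 tilt [-0.012  0.    -1.   ] w 0.0551 F [ 0.1 -0.7  0.1] M [ 0.05 -0.16  0.  ]
spin -0.004 joints [-0.17  0.76 -0.65  1.75  0.58  0.84  0.56]
```

Request:
send_rows(rows=[[[0, 0, 0, 0, 20], [0, 0, 0, 0, 0], [0, 0, 0, 0, 0], [0, 0, 0, 0, 0], [0, 0, 0, 0, 0], [0, 0, 0, 0, 0], [0, 0, 0, 0, 0], [0, 0, 0, 0, 0]]])

```text
time_s: 16.1
eef_pos: [0.5166, 0.3415, 0.0084]
orientation: [2.992, 1.56, 3.072]
wrist_force: [0.0, -1.3, 5.8]
gripper_width: 0.0274
```

Request:
send_rows(rows=[[[-5, 0, 0, 0, 0], [-15, 0, 0, 0, 0], [-35, 0, 0, 0, 0], [-65, 0, 0, 0, 0], [-95, 0, 0, 0, 0], [-115, 0, 0, 0, 0], [-120, 0, 0, 0, 0], [-120, 0, 0, 0, 0]]])

```text
time_s: 16.77
eef_pos: [0.5185, 0.3419, 0.13]
orientation: [2.816, 1.563, 2.895]
wrist_force: [-0.2, 0.5, -3.1]
gripper_width: 0.0273
```

```bash
python3 - <<'E'
from h import *
plan([.534,-.348,.13],-12.5)
i=imaging.camera_info("wrist"); w=imaging.capture("wrist"); cv2.imwrite("pics/w10.png",w); np.save("w10.npy",i["view"])
E
```

```text
t 16.77 pos [0.5185 0.3419 0.13  ] delta mm [  -1.4 -689.   -39.4] n rows 16.5 jaw heading 94.56 tilt [-0.008  0.002 -1.   ] w 0.0273 F [-0.2  0.5 -3.1] M [ 0.08 -0.13  0.03]
spin 1.869 joints [-0.1   0.61 -0.74  1.68  0.46  1.04  0.65]
```

Held (27 mm, about 3 N). I'll carry it to beside the holder, turning to the holder's heading, and measure the holder from there.

Request:
send_rows(rows=[[[0, -25, -7, 0.08, 0], [0, -60, -16, 0.18, 0], [0, -96, -26, 0.29, 0], [0, -133, -36, 0.4, 0], [0, -170, -46, 0.51, 0], [0, -207, -56, 0.62, 0], [0, -244, -66, 0.73, 0], [0, -280, -75, 0.83, 0]]])

```text
time_s: 17.48
eef_pos: [0.4628, 0.0536, 0.127]
orientation: [-2.378, 1.557, -3.134]
wrist_force: [1.2, 0.6, -2.7]
gripper_width: 0.027
```

```bash
python3 - <<'E'
from h import *
plan([.40,-.30,.13],-12.5)
i=imaging.camera_info("wrist"); V=np.load("w10.npy"); i["view"]=V
w=cv2.imread("pics/w10.png",0); b=w[:,306:322].mean(1); print(b[60:140].round(0))
for t in (.086,.09,.094,.098,.102):
    q=np.array([.5188,.3419])-t*np.array([np.cos(np.radians(4.6)),np.sin(np.radians(4.6))]); print(t,[np.round(proj("wrist",[*q,.1716+e],i),1) for e in (-.007,.007)])
E
```

```text
t 17.48 pos [0.4628 0.0536 0.127 ] delta mm [  -2.1 -300.4  196.9] n rows 8.6 jaw heading 46.68 tilt [-0.014 -0.    -1.   ] w 0.027 F [ 1.2  0.6 -2.7] M [-0.05 -0.21 -0.08]
spin 1.033 joints [ 0.33  0.31 -0.59  2.05  0.23  0.85  0.42]
[ 68.  62.  62.  58.  62.  57.  57.  54.  54.  54.  55.  51.  43.  88.
 245. 247. 241. 240. 240. 240. 240. 240. 240. 240. 240. 240. 239. 240.
 240. 240. 240. 239. 239. 239. 240. 240. 239. 239. 239. 239. 239. 239.
 239. 239. 238. 207. 239. 240. 239. 239. 238. 238. 238. 238. 239. 247.
 203. 132. 141. 142. 143. 144. 142. 143. 143. 145. 143. 140. 128. 233.
 243. 239. 238. 238. 238. 238. 238. 238. 238. 238.]
0.086 [array([314.6,  90.9]), array([314.8,  88.2])]
0.09 [array([314.6,  83.4]), array([314.8,  80.1])]
0.094 [array([314.6,  76. ]), array([314.8,  72. ])]
0.098 [array([314.6,  68.6]), array([314.8,  64. ])]
0.102 [array([314.6,  61.4]), array([314.8,  56.1])]
```

Neck tip is 93 mm from the grasp, so the cartridge centre is 7.7 mm from the grasp, towards the plain end.

Request:
send_rows(rows=[[[0, -33, 21, 0.115, 0], [0, -66, 43, 0.23, 0], [0, -100, 65, 0.345, 0], [0, -133, 87, 0.46, 0], [0, -167, 109, 0.575, 0], [0, -200, 131, 0.69, 0], [0, -234, 153, 0.805, 0], [0, -267, 175, 0.92, 0]]])

```text
time_s: 18.15
eef_pos: [0.4046, -0.2621, 0.1261]
orientation: [-1.542, 1.554, 3.059]
wrist_force: [1.0, 0.8, -2.4]
gripper_width: 0.0272
```

Request:
send_rows(rows=[[[0, -20, -5, 0.1, 0], [0, -20, -5, 0.1, 0], [0, -20, -5, 0.1, 0]]])

```text
time_s: 18.4
eef_pos: [0.383, -0.2545, 0.1247]
orientation: [-1.525, 1.55, 2.975]
wrist_force: [0.5, 0.0, -2.4]
gripper_width: 0.0272
```

```bash
python3 - <<'E'
from h import *
imaging.capture("top")
plan([.40,-.30,.13],-12.5)
i=imaging.camera_info("wrist"); w=imaging.capture("wrist"); cv2.imwrite("pics/w11.png",w); np.save("w11.npy",i["view"])
c=[np.round(proj("wrist",[.533,-.346,.05],i))]; print(c)
E
```

```text
t 18.45 pos [ 0.3844 -0.2542  0.1252] delta mm [-5.2 24.7 41.5] n rows 1.2 jaw heading -12.05 tilt [-0.019  0.003 -1.   ] w 0.0272 F [ 0.7  0.2 -2.3] M [ 0.05 -0.12 -0.01]
spin 0.008 joints [ 0.72  0.26 -0.24  2.08  0.09  0.83  0.21]
[array([472., 249.])]
```

View pics/w11.png

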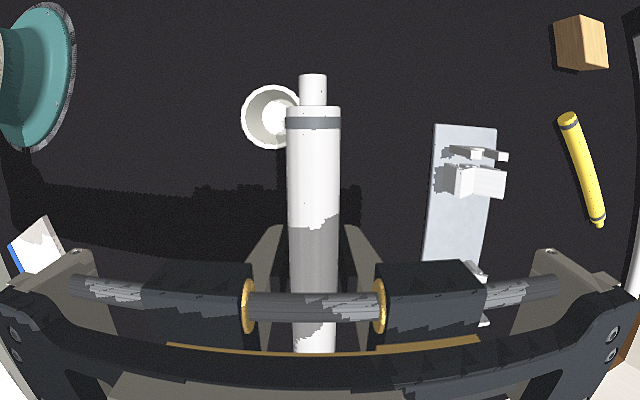

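The holder's fork end is at the top of this view, with base corners near (434,124) and (497,128) and the fork cheeks near (478,152). I'll fit the base edges numerically and check the fork and saddles against the given sizes.

```bash
python3 - <<'E'
from h import *
i=imaging.camera_info("wrist"); i["view"]=np.load("w11.npy")
g=cv2.GaussianBlur(cv2.imread("pics/w11.png",0),(3,3),0).astype(float)
W=lambda u,v,z=.008: onz("wrist",u,v,z,i)[:2]
def cross(a,th=100):
    k=np.argmax(a>th); return k-1+(th-a[k-1])/(a[k]-a[k-1])
L=np.array([W(415+cross(g[r,415:445]),r) for r in range(132,255,3)])
T=np.array([W(c,112+cross(g[112:140,c])) for c in range(440,493,3)])
Rt=np.array([W(505-cross(g[r,470:506][::-1]),r) for r in list(range(132,144,2))+list(range(202,250,4))])
def fit(P):
    c=P.mean(0); u,s,v=np.linalg.svd(P-c); return c,v[0],s[1]/np.sqrt(len(P))
for n,P in(("L",L),("T",T),("R",Rt)):
    c,d,e=fit(P); print(n,c.round(4),"dir",np.degrees(np.arctan2(d[1],d[0])).round(2),"rms mm",round(e*1000,2))
cL,dL,_=fit(L); cT,dT,_=fit(T); cR,dR,_=fit(Rt)
if dL[1]<0:dL=-dL
for yaw in (np.arctan2(dL[1],dL[0]),):
    x=np.array([np.cos(yaw),np.sin(yaw)]); y=np.array([-x[1],x[0]])
    print("yaw",np.degrees(yaw),"width",(cL-cR)@y, "fork end x",cT@x)
    o=x*(cT@x-.125)+y*(cL@y-.04); o2=x*(cT@x-.125)+y*(cL@y+cR@y)/2
    print("seat (L) ",o,"seat (mid)",o2)
    # compare with top-view corners
    C=np.array([[.5988,-.2316],[.5218,-.2150],[.4673,-.4585]]); print("top corners in holder",[((q-o2)@x*1000,(q-o2)@y*1000) for q in C])
    # top view: plate & fork features
    px=lambda u,v:((u+.5)/5-.5+395,(v+.5)/5-.5+177)
    for n,u,v,z in(("plate top R",438,126,.095),("plate top L(fork-side)",428,126,.095),("plate bottom-left top?",420,188,.095),("saddle+ outer",140,55,.054),("saddle+ inner",198,63,.054),("saddle- inner",352,103,.054),("saddle- outer",397,113,.054),("fork a",110,58,.06),("fork b",95,100,.06)):
        q=onz("top",*px(u,v),z)[:2]-o2; print(n,(q@x*1000).round(1),(q@y*1000).round(1))
    for n,p in dict(forktop=[.089,.010,.010],forktop2=[.089,-.010,.010],sadd=[.045,0.02,.004],sadd2=[.073,.02,.004]).items():
        q=o2+x*p[0]+y*p[1]; print(n,np.round(proj("wrist",[*q,.05+p[2]],i),1))
E
```

```text
L [ 0.5034 -0.2885] dir -102.43 rms mm 0.09
T [ 0.5574 -0.2219] dir -12.21 rms mm 0.09
R [ 0.5814 -0.3084] dir -102.45 rms mm 0.09
yaw 77.56734204091565 width 0.08044920402392382 fork end x -0.09668366441586553
seat (L)  [ 0.53203386 -0.34430022] seat (mid) [ 0.53225319 -0.34434858]
top corners in holder [(np.float64(124.43158897841936), np.float64(-40.712402773186014)), (np.float64(124.06483156296086), np.float64(38.05577283726087)), (np.float64(-125.45843913275212), np.float64(38.85413448085021))]
plate top R -68.8 -18.3
plate top L(fork-side) -63.7 -16.9
plate bottom-left top? -66.2 17.0
saddle+ outer 87.5 -25.9
saddle+ inner 55.6 -29.8
saddle- inner -31.1 -29.8
saddle- outer -56.2 -30.7
fork a 103.9 -18.4
fork b 106.6 6.8
forktop [479.5 165.1]
forktop2 [496.5 166. ]
sadd [462.7 208.1]
sadd2 [466.1 180. ]
```

The base fit is tight (80.4 mm wide, yaw 77.6°, matching the top view within 1 mm). The saddles, plate and fork, however, all sit about 12 mm towards the fork from the base's centre, so the seat is not at the base centre. I'll refine that offset.

```bash
python3 - <<'E'
from h import *
i=imaging.camera_info("wrist"); i["view"]=np.load("w11.npy")
g=cv2.cvtColor(cv2.imread("pics/w11.png"),cv2.COLOR_BGR2GRAY).astype(np.float32)
o=np.array([.53225,-.34435]); a=np.radians(77.57); x=np.array([np.cos(a),np.sin(a)]); y=np.array([-x[1],x[0]])
for z,ys in((.054,(18,-18)),(.060,(14,-14))):
  for yy in ys:
    xs=np.arange(30,128,2)
    P=np.array([proj("wrist",[*(o+x*t/1000+y*yy/1000),z],i) for t in xs],np.float32)
    v=cv2.remap(g,P[None,:,0],P[None,:,1],cv2.INTER_LINEAR)[0]
    print(z,yy," ".join(f"{t}:{int(b)}" for t,b in zip(xs,v)))
w=cv2.imread("pics/w11.png")
cv2.imwrite("pics/f12.png",cv2.resize(w[110:210,420:520],(600,600),interpolation=cv2.INTER_CUBIC))
for off in (10,12.5,15):
  print(off,[(n,((np.array(proj("wrist",[*(o+x*(off+p[0])/1000+y*p[1]/1000),.05+p[2]/1000],i))-[420,110])*6).round()) for n,p in dict(s45a=(45,25,4),s45b=(45,-25,4),s73a=(73,25,4),s73b=(73,-25,4),f85a=(85,10,10),f85b=(85,-10,10),f93a=(93,10,10),f93b=(93,-10,10)).items()])
E
```

```text
0.054 18 30:216 32:214 34:216 36:216 38:216 40:216 42:218 44:216 46:217 48:218 50:220 52:221 54:218 56:213 58:242 60:252 62:251 64:251 66:251 68:251 70:251 72:251 74:251 76:251 78:251 80:252 82:252 84:248 86:152 88:143 90:216 92:209 94:164 96:175 98:162 100:186 102:205 104:171 106:160 108:221 110:220 112:218 114:222 116:222 118:221 120:221 122:220 124:216 126:37
0.054 -18 30:52 32:49 34:50 36:48 38:45 40:48 42:50 44:53 46:50 48:48 50:50 52:50 54:41 56:146 58:249 60:243 62:240 64:244 66:244 68:242 70:242 72:241 74:242 76:242 78:244 80:244 82:248 84:190 86:64 88:48 90:47 92:42 94:165 96:251 98:248 100:248 102:236 104:53 106:46 108:50 110:46 112:48 114:46 116:48 118:44 120:48 122:50 124:44 126:51
0.06 14 30:216 32:215 34:216 36:216 38:214 40:217 42:214 44:214 46:215 48:215 50:215 52:217 54:212 56:217 58:219 60:218 62:224 64:241 66:243 68:242 70:244 72:242 74:242 76:244 78:243 80:242 82:245 84:244 86:244 88:206 90:220 92:217 94:220 96:249 98:250 100:249 102:254 104:250 106:155 108:223 110:218 112:218 114:218 116:218 118:218 120:218 122:221 124:216 126:36
0.06 -14 30:47 32:50 34:49 36:50 
[... 360 characters left out ...]
532.])), ('s73a', array([256., 357.])), ('s73b', array([508., 370.])), ('f85a', array([361., 293.])), ('f85b', array([463., 299.])), ('f93a', array([365., 242.])), ('f93b', array([468., 250.]))]
12.5 [('s45a', array([239., 514.])), ('s45b', array([489., 518.])), ('s73a', array([257., 342.])), ('s73b', array([510., 355.])), ('f85a', array([362., 277.])), ('f85b', array([465., 284.])), ('f93a', array([366., 226.])), ('f93b', array([469., 234.]))]
15 [('s45a', array([241., 499.])), ('s45b', array([491., 503.])), ('s73a', array([259., 326.])), ('s73b', array([512., 340.])), ('f85a', array([363., 261.])), ('f85b', array([466., 268.])), ('f93a', array([367., 210.])), ('f93b', array([470., 219.]))]
```

View pics/f12.png

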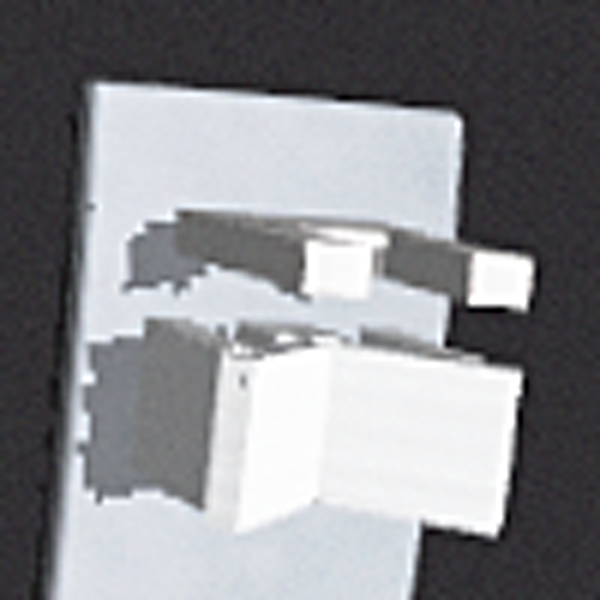

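At z = 0.054 the saddle spans 55.5–84.5 mm and at z = 0.060 the fork spans 95.5–103.7 mm from the base centre. So the seat is 11 mm towards the fork from the base centre, at (0.535, −0.334), and about −0.6 mm sideways. Now to the pre-approach above, with the plain end 5 mm short of the plate.

```bash
cat >> h.py <<'E'
SEAT=np.array([.5352,-.3337]); HA=np.radians(77.57); HX=np.array([np.cos(HA),np.sin(HA)]); HY=np.array([-HX[1],HX[0]])
def hold(cx,z,cy=0.):  # cartridge centre cx (m, holder x), axis height z
    p,R,s=tool(); g=SEAT+HX*(cx+.0077)+HY*cy; plan([*(g+.0416*R[:2,0]),z-.0416],-12.43)
    c=(p-.0416*np.array([*R[:2,0],0]))[:2]-SEAT; f=s["wrist_force"][:2]
    print("cart centre now x,y mm",(1000*c@HX-7.7).round(2),(1000*c@HY).round(2),"z",round(p[2]+.0416,4),"F along x,y",(f@HX).round(2),(f@HY).round(2))
E
python3 -c "
from h import *
hold(.014,.167)"
```

```text
t 18.5 pos [ 0.3853 -0.2541  0.1256] delta mm [ -2.7 162.6  25.1] n rows 3.9 jaw heading -11.99 tilt [-0.018  0.002 -1.   ] w 0.0274 F [-0.1  0.8 -2.5] M [ 0.02 -0.07  0.01]
spin 0.008 joints [ 0.72  0.26 -0.25  2.08  0.09  0.83  0.21]
cart centre now x,y mm 37.85 162.82 z 0.1672 F along x,y 0.75 0.24
```

Request:
send_rows(rows=[[[0, 30, 5, 0.01, 0], [0, 65, 10, 0.01, 0], [0, 100, 15, 0.01, 0], [0, 135, 20, 0.01, 0], [0, 158, 24, 0.01, 0], [0, 163, 25, 0.01, 0], [0, 163, 25, 0.01, 0], [0, 163, 25, 0.01, 0]]])

```text
time_s: 19.17
eef_pos: [0.5389, -0.3112, 0.1217]
orientation: [-1.537, 1.551, 2.958]
wrist_force: [-0.1, 0.6, -2.2]
gripper_width: 0.0269
```

```bash
python3 -c "
from h import *
hold(.014,.080)"
```

```text
t 19.17 pos [ 0.5389 -0.3112  0.1217] delta mm [83.2  2.1  1.1] n rows 2.0 jaw heading -12.47 tilt [-0.02   0.004 -1.   ] w 0.0269 F [-0.1  0.6 -2.2] M [ 0.02 -0.04 -0.03]
spin -0.001 joints [ 0.63  0.52 -0.22  1.7   0.14  0.96  0.14]
cart centre now x,y mm 15.12 0.41 z 0.1633 F along x,y 0.52 0.23
```

Request:
send_rows(rows=[[[20, 0, 0, 0, 0], [50, 1, 1, 0, 0], [72, 2, 1, 0, 0], [81, 2, 1, 0, 0], [82, 2, 1, 0, 0], [82, 2, 1, 0, 0], [82, 2, 1, 0, 0]]])

```text
time_s: 19.75
eef_pos: [0.5399, -0.3126, 0.0413]
orientation: [-1.497, 1.553, 2.997]
wrist_force: [-0.9, -0.4, -2.7]
gripper_width: 0.0273
```

```bash
python3 -c "
from h import *
hold(.009,.080)"
```

```text
t 19.75 pos [ 0.5399 -0.3126  0.0413] delta mm [ 2.9 -0.7  4.9] n rows 0.1 jaw heading -12.46 tilt [-0.018  0.003 -1.   ] w 0.0273 F [-0.9 -0.4 -2.7] M [-0.03 -0.1   0.03]
spin -0.001 joints [ 0.62  0.62 -0.2   1.74  0.17  0.81  0.12]
cart centre now x,y mm 13.93 -0.76 z 0.0829 F along x,y -0.61 0.76
```

Now I'll approach the plate and push in steps, watching the force.

Request:
send_rows(rows=[[[2, -1, 2, 0, 0], [2, -1, 4, 0, 0], [2, -1, 6, 0, 0], [2, -1, 8, 0, 0], [2, -1, 8, 0, 0], [2, -1, 8, 0, 0]]])

```text
time_s: 20.25
eef_pos: [0.5378, -0.3198, 0.0397]
orientation: [-1.524, 1.554, 2.971]
wrist_force: [1.7, 2.9, -1.8]
gripper_width: 0.0269
```

```bash
python3 -c "
from h import *
hold(-.004,.080)"
```

```text
t 20.25 pos [ 0.5378 -0.3198  0.0397] delta mm [ 1.3 -0.2 10.5] n rows 0.3 jaw heading -12.43 tilt [-0.017  0.003 -1.   ] w 0.0269 F [ 1.7  2.9 -1.8] M [ 0.53 -0.4   0.12]
spin 0.0 joints [ 0.63  0.62 -0.2   1.74  0.17  0.81  0.13]
cart centre now x,y mm 6.51 -0.25 z 0.0813 F along x,y 3.17 -1.03
```

Contact: +3.2 N along holder x, against 2.8 N expected. I'll push on to −4.5 mm.

Request:
send_rows(rows=[[[0, 0, 3, 0, 0], [0, 0, 6, 0, 0], [0, 0, 9, 0, 0], [0, 0, 11, 0, 0], [0, 0, 11, 0, 0], [0, 0, 11, 0, 0]]])

```text
time_s: 20.75
eef_pos: [0.5357, -0.3293, 0.0395]
orientation: [-1.628, 1.553, 2.868]
wrist_force: [1.0, 6.3, -0.5]
gripper_width: 0.0275
```

```bash
python3 - <<'E'
from h import *
hold(-.004,.050)
# slip check: neck tip row in wrist picture, tool frame
i=imaging.camera_info("wrist"); w=imaging.capture("wrist"); cv2.imwrite("pics/w13.png",w); p,R,_=tool()
print(cv2.cvtColor(w,cv2.COLOR_BGR2GRAY)[55:110,306:322].mean(1).round(0))
E
```

```text
t 20.75 pos [ 0.5357 -0.3293  0.0395] delta mm [31.1  0.3  0.7] n rows 0.7 jaw heading -12.41 tilt [-0.017  0.005 -1.   ] w 0.0275 F [ 1.   6.3 -0.5] M [ 1.21 -0.41 -0.04]
spin 0.0 joints [ 0.64  0.63 -0.2   1.73  0.17  0.82  0.15]
cart centre now x,y mm -3.35 -0.28 z 0.0811 F along x,y 6.36 0.4
[ 48.  46.  47.  49.  48.  48.  47.  47.  45.  45. 102. 222. 231. 225.
 224. 224. 225. 225. 214. 244. 249. 248. 248. 248. 248. 248. 248. 248.
 248. 248. 248. 248. 248. 248. 248. 248. 248. 248. 248. 249. 248. 248.
 249. 248. 248. 248. 248. 249. 249. 246. 230. 249. 250. 250. 250.]
```

6.4 N means the plate is back 13 mm. The neck tip is still at row 73.5, so no slip in the grip. I'll back 1.5 mm more for fork clearance and lower.

Request:
send_rows(rows=[[[0, 0, 2, 0, 0], [5, 0, 2, 0, 0], [11, 0, 2, 0, 0], [17, 0, 2, 0, 0], [22, 0, 2, 0, 0], [25, 0, 2, 0, 0], [25, 0, 2, 0, 0]]])

```text
time_s: 21.38
eef_pos: [0.5369, -0.3313, 0.0159]
orientation: [-1.652, 1.557, 2.843]
wrist_force: [3.1, 2.6, 4.1]
gripper_width: 0.0272
```

```bash
python3 -c "
from h import *
hold(-.004,.050)"
```

```text
t 21.38 pos [ 0.5369 -0.3313  0.0159] delta mm [ 7.5 -1.6 -1. ] n rows 0.2 jaw heading -12.4 tilt [-0.013  0.004 -1.   ] w 0.0272 F [3.1 2.6 4.1] M [ 1.07 -0.62 -0.04]
spin 0.001 joints [ 0.64  0.66 -0.19  1.74  0.17  0.77  0.14]
cart centre now x,y mm -4.99 -1.7 z 0.0575 F along x,y 3.24 -2.48
```

There's a side force and some drift at z = 0.0575. I'll check the cartridge's attitude in the hand numerically before going further.

```bash
python3 - <<'E'
from h import *
hold(-.004,.050)
w=imaging.capture("wrist"); cv2.imwrite("pics/w14.png",w)
for f in ("w10","w13","w14"):
    g=cv2.imread(f"pics/{f}.png",0); print(f,"rows",g[60:135,310:318].mean(1).astype(int)); 
    for r in (90,118,160): print("  cols r",r,g[r,275:353])
E
```

```text
t 21.38 pos [ 0.5369 -0.3313  0.0159] delta mm [ 7.5 -1.6 -1. ] n rows 0.2 jaw heading -12.4 tilt [-0.013  0.004 -1.   ] w 0.0272 F [3.1 2.6 4.1] M [ 1.07 -0.62 -0.04]
spin 0.001 joints [ 0.64  0.66 -0.19  1.74  0.17  0.77  0.14]
cart centre now x,y mm -4.99 -1.7 z 0.0575 F along x,y 3.24 -2.48
w10 rows [ 68  56  56  54  54  54  56  54  54  54  54  51  40 111 249 249 243 242
 242 242 242 242 243 243 242 242 242 242 243 242 242 242 242 242 242 241
 242 242 242 241 241 241 241 242 241 206 239 240 239 239 239 239 238 239
 240 247 204 133 143 144 145 145 145 145 144 146 144 142 129 234 244 239
 238 238 238]
  cols r 90 [ 57  60  58  58  57  52  58  53  52  56  54  56  58  57  49  56  54  53
  59  52  55  50  43  94 178 215 219 225 228 229 235 240 242 243 243 243
 243 245 245 244 243 240 237 237 233 230 228 224 225 221 211 177  39  46
  50  55  62  72  67  85  84  79  77  83  81  80  84  80  78  79  78  87
  83  80  82  81  78  82]
  cols r 118 [ 50  51  57  52  59  54  50  55  55  78 114 113 115 115 116 120 120 126
 126 130 129 134 129 134 130 131 137 136 136 133 135 135 140 140 142 141

[... 2416 characters left out ...]
 253 253 253
 253 252 252 253 253 253]
  cols r 118 [214 212 210 215 214 215 215 218 173 114 123  92  61  76  89  94 100 106
 108 109 120 117 119 125 124 126 130 134 134 132 137 138 143 140 151 150
 151 156 158 156 157 157 158 157 155 154 148 146 141 141 139 137 134 134
 131 130 126 126 124 122 118 115 110  94  79 160 212 223 214 217 217 218
 216 215 217 214 217 215]
  cols r 160 [248 249 249 249 250 249 249 250 249 250 254 245 152 132 148 162 176 190
 206 208 211 215 211 221 224 233 236 236 240 240 241 241 244 245 244 242
 245 246 246 248 249 250 251 250 250 248 248 247 248 247 246 246 245 244
 242 239 239 238 231 226 222 215 205 194 222 243 239 238 236 238 237 239
 236 237 236 237 238 239]
```

The ring row moved 116→112 and the body got about 3% narrower there. So the neck end has tipped down, roughly 0.07 rad, onto its saddle, while friction on the plate holds the plain end up. The shoulder is already behind the fork. I'll press on downward to bring the plain end down too.

Request:
send_rows(rows=[[[2, 0, 0, 0, 0], [4, 0, 0, 0, 0], [6, 0, 0, 0, 0], [8, 0, 0, 0, 0], [8, 0, 0, 0, 0]]])

```text
time_s: 21.85
eef_pos: [0.5374, -0.333, 0.0099]
orientation: [-1.493, 1.559, 3.002]
wrist_force: [-0.6, 2.6, 10.0]
gripper_width: 0.0269
```

```bash
python3 - <<'E'
from h import *
hold(-.004,.050)
w=imaging.capture("wrist"); cv2.imwrite("pics/w15.png",w); s=imaging.capture("scene"); cv2.imwrite("pics/s15.png",s)
g=cv2.imread("pics/w15.png",0); print("rows",g[60:135,310:318].mean(1).astype(int)); print(g[118,275:353])
E
```

```text
t 21.85 pos [ 0.5374 -0.333   0.0099] delta mm [ 1.5 -2.5 -2.6] n rows 0.1 jaw heading -12.43 tilt [-0.012  0.002 -1.   ] w 0.0269 F [-0.6  2.6 10. ] M [0.76 0.15 0.15]
spin 0.0 joints [ 0.64  0.67 -0.19  1.74  0.18  0.76  0.14]
cart centre now x,y mm -6.55 -2.48 z 0.0515 F along x,y 2.44 1.16
rows [217 218 217 217 216 216 217 217 218 215 213 230 248 248 247 248 248 248
 248 249 249 249 249 249 249 249 249 249 249 249 249 249 249 249 249 250
 249 249 249 250 251 243 231 247 249 248 248 248 248 251 246 187 177 149
 152 154 154 152 153 153 154 154 153 146 181 235 252 248 248 248 248 248
 248 247 248]
[250 250 250 250 250 249 251 255 237  87  70  83  90  94  99 103 104 108
 118 121 120 121 122 129 128 129 134 132 135 136 138 141 144 146 148 150
 150 156 157 155 154 156 146 153 147 144 145 142 142 135 135 134 132 129
 124 127 122 120 117 117 115 111 102  83 108 234 247 241 239 239 241 240
 240 239 240 240 240 240]
```

It is level again (body width 55.5 px, shoulder row 102) with 12 N of seating force. I'll ease it towards the fork, then open.

Request:
send_rows(rows=[[[0, 0, -2, 0, 0], [0, 0, -4, 0, 0], [0, 0, -4, 0, 0], [0, 0, -4, 0, 25], [0, 0, -4, 0, 32], [0, 0, -4, 0, 40], [0, 0, -4, 0, 50], [0, 0, -4, 0, 50]]])

```text
time_s: 22.62
eef_pos: [0.5377, -0.3306, 0.0098]
orientation: [-1.39, 1.559, 3.104]
wrist_force: [-0.1, 0.4, -0.9]
gripper_width: 0.0453
```

```bash
python3 - <<'E'
from h import *
hold(0,.050)
w=imaging.capture("wrist"); cv2.imwrite("pics/w16.png",w)
g=cv2.imread("pics/w16.png",0); print("rows",g[60:135,310:318].mean(1).astype(int)); print(g[118,275:353])
E
```

```text
t 22.62 pos [ 0.5377 -0.3306  0.0098] delta mm [ 1.4 -2.2 -4. ] n rows 0.1 jaw heading -12.51 tilt [-0.012  0.    -1.   ] w 0.0453 F [-0.1  0.4 -0.9] M [-0.04 -0.06 -0.01]
spin -0.001 joints [ 0.63  0.67 -0.19  1.74  0.18  0.76  0.13]
cart centre now x,y mm -4.02 -2.24 z 0.0514 F along x,y 0.37 0.16
rows [217 217 217 216 218 237 249 248 247 247 248 248 248 248 249 249 248 249
 249 249 249 249 249 249 249 249 249 249 249 249 249 249 249 251 250 220
 246 248 248 247 247 248 249 250 203 207 156 150 152 154 152 152 153 152
 153 152 152 145 165 209 242 249 248 247 247 247 247 247 247 247 247 247
 247 247 247]
[212 215 212 211 221 227 134 121 115  96  66  78  87  99  96 110 119 119
 124 131 130 137 148 159 164 169 169 175 173 178 181 181 187 194 190 181
 186 168 143 146 150 142 205 226 225 223 219 202 190 197 209 203 199 193
 191 188 184 175 143 139 139 126 119 114  90 190 222 220 218 216 218 218
 215 216 215 215 215 220]
```

After release, the spring carried it about 3.3 mm forward against the fork (tip row 71.5→65), which puts the centre at about +0.4 mm. I'll retreat upwards and check.

Request:
send_rows(rows=[[[0, 0, 0, 0, 60], [-15, 0, 0, 0, 60], [-45, 0, 0, 0, 60], [-80, 0, 0, 0, 60], [-115, 0, 0, 0, 60], [-140, 0, 0, 0, 60], [-140, 0, 0, 0, 60]]])

```text
time_s: 23.25
eef_pos: [0.5429, -0.3324, 0.1563]
orientation: [-0.268, 1.565, -2.057]
wrist_force: [1.1, -0.5, -0.1]
gripper_width: 0.0552
```

Request:
send_rows(rows=[[[0, -30, 0, 0, 60], [0, -65, 0, 0, 60], [0, -100, 0, 0, 60], [0, -130, 0, 0, 60], [0, -140, 0, 0, 60], [0, -140, 0, 0, 60]]])

```text
time_s: 23.75
eef_pos: [0.4037, -0.3022, 0.1564]
orientation: [-0.456, 1.564, -2.248]
wrist_force: [-0.3, 0.5, -0.2]
gripper_width: 0.0551
```

```bash
python3 - <<'E'
from h import *
hold(0,.05)
for n in ("scene","top"): cv2.imwrite(f"pics/{n}9.png",imaging.capture(n))
i=imaging.camera_info("wrist"); w=imaging.capture("wrist"); cv2.imwrite("pics/w17.png",w); np.save("w17.npy",i["view"])
g=cv2.cvtColor(w,cv2.COLOR_BGR2GRAY).astype(np.float32)
xs=np.arange(-90,112,2)
def line(z,yy):
    P=np.array([proj("wrist",[*(SEAT+HX*t/1000+HY*yy/1000),z],i) for t in xs],np.float32)
    return cv2.remap(g,P[None,:,0],P[None,:,1],cv2.INTER_LINEAR)[0]
for z,yy in((.062,0),(.064,-2)): print("axis line",z,yy," ".join(f"{t}:{int(b)}" for t,b in zip(xs,line(z,yy))))
P=[np.round(proj("wrist",[*(SEAT+HX*t/1000),.05],i)) for t in (-85,0,85,101)]; print(P)
# cross profiles at the body middle
ys=np.arange(-24,25,2)
for t in (-30,0,30,78):
    P=np.array([proj("wrist",[*(SEAT+HX*t/1000+HY*q/1000),.05],i) for q in ys],np.float32)
    print(t," ".join(f"{q}:{int(b)}" for q,b in zip(ys,cv2.remap(g,P[None,:,0],P[None,:,1],cv2.INTER_LINEAR)[0])))
# top view darker rings along the axis
gt=cv2.imread("pics/top9.png",0).astype(np.float32)
P=np.array([proj("top",[*(SEAT+HX*t/1000),.06]) for t in range(-100,112,3)],np.float32)
print("top"," ".join(f"{t}:{int(b)}" for t,b in zip(range(-100,112,3),cv2.remap(gt,P[None,:,0],P[None,:,1],cv2.INTER_LINEAR)[0])))
E
```

```text
t 23.75 pos [ 0.4037 -0.3022  0.1564] delta mm [147.6 135.5  -6.4] n rows 4.8 jaw heading -12.64 tilt [-0.004 -0.005 -1.   ] w 0.0551 F [-0.3  0.5 -0.2] M [-0.01 -0.11 -0.03]
spin -0.004 joints [ 0.77  0.28 -0.24  1.97  0.09  0.91  0.27]
cart centre now x,y mm -5.02 135.1 z 0.198 F along x,y 0.42 0.42
axis line 0.062 0 -90:42 -88:43 -86:41 -84:37 -82:36 -80:35 -78:159 -76:247 -74:242 -72:242 -70:241 -68:243 -66:243 -64:243 -62:236 -60:188 -58:242 -56:243 -54:242 -52:242 -50:243 -48:242 -46:244 -44:243 -42:243 -40:244 -38:243 -36:244 -34:244 -32:245 -30:244 -28:244 -26:244 -24:244 -22:245 -20:235 -18:243 -16:245 -14:244 -12:244 -10:245 -8:245 -6:245 -4:244 -2:245 0:245 2:246 4:245 6:244 8:245 10:245 12:248 14:247 16:246 18:245 20:245 22:245 24:246 26:245 28:245 30:245 32:246 34:246 36:246 38:245 40:245 42:245 44:244 46:245 48:245 50:245 52:245 54:245 56:245 58:245 60:245 62:246 64:245 66:245 68:245 70:246 72:246 74:160 76:152 78:152 80:216 82:248 84:246 86:247 88:248 90:248 92:247 94:247 96:244 98:245 100:211 102:211 104:215 106:217 108:39 110:45
axis line 0.064 -2 -90:41 -88:44 -86:4
[... 1319 characters left out ...]
0:122 22:124 24:125
78 -24:44 -22:48 -20:41 -18:175 -16:185 -14:128 -12:143 -10:143 -8:146 -6:148 -4:157 -2:148 0:154 2:138 4:128 6:111 8:101 10:85 12:77 14:71 16:129 18:124 20:124 22:125 24:125
top -100:88 -97:89 -94:89 -91:88 -88:89 -85:85 -82:72 -79:83 -76:167 -73:158 -70:84 -67:56 -64:49 -61:45 -58:41 -55:32 -52:28 -49:36 -46:50 -43:57 -40:59 -37:60 -34:61 -31:59 -28:59 -25:57 -22:56 -19:45 -16:71 -13:91 -10:127 -7:176 -4:190 -1:191 2:190 5:190 8:189 11:189 14:191 17:190 20:190 23:190 26:191 29:190 32:190 35:191 38:190 41:191 44:190 47:190 50:191 53:193 56:191 59:190 62:190 65:191 68:191 71:177 74:135 77:121 80:162 83:171 86:178 89:193 92:196 95:197 98:183 101:148 104:146 107:151 110:151
```

Near the neck the ring sits at 73–79.5 mm, exactly where it must be when loaded, and the cross-sections at −30, 0 and +30 agree, so it is parallel. I still need height and sideways position. I'll triangulate the body's edges, and compare with the base edges in the same pictures.

```bash
python3 - <<'E'
from h import *
iw=imaging.camera_info("wrist"); iw["view"]=np.load("w17.npy")
D=[("wrist","pics/w17.png",iw),("top","pics/top9.png",imaging.camera_info("top")),("scene","pics/scene9.png",imaging.camera_info("scene"))]
for n,f,i in D:
    g=cv2.imread(f,0).astype(np.float32); c=-i["view"][:3,:3].T@i["view"][:3,3]
    for t in (10,30):
        p0=np.array([*(SEAT+HX*t/1000),.05]); v=c-p0; tan=(v[:2]@HY)/v[2]; print(n,t,"tan lateral",round(tan,3),"tan x",round((v[:2]@HX)/v[2],3))
        for z,ys in((.05,np.arange(-30,31,2)),(.008,np.arange(-48,49,2))):
            P=np.array([proj(n,[*(SEAT+HX*t/1000+HY*q/1000),z],i) for q in ys],np.float32)
            print("  z",z," ".join(f"{q}:{int(b)}" for q,b in zip(ys,cv2.remap(g,P[None,:,0],P[None,:,1],cv2.INTER_LINEAR)[0])))
E
```

```text
wrist 10 tan lateral 0.434 tan x 0.209
  z 0.05 -30:47 -28:47 -26:48 -24:51 -22:45 -20:50 -18:154 -16:239 -14:244 -12:244 -10:247 -8:245 -6:245 -4:190 -2:249 0:235 2:223 4:210 6:187 8:158 10:129 12:106 14:123 16:125 18:124 20:125 22:125 24:124 26:126 28:126 30:126
  z 0.008 -48:50 -46:50 -44:46 -42:42 -40:68 -38:205 -36:240 -34:244 -32:245 -30:247 -28:245 -26:243 -24:245 -22:243 -20:244 -18:233 -16:222 -14:213 -12:194 -10:170 -8:150 -6:120 -4:106 -2:124 0:121 2:120 4:122 6:125 8:122 10:122 12:120 14:124 16:123 18:115 20:167 22:225 24:217 26:220 28:222 30:222 32:222 34:218 36:221 38:216 40:138 42:42 44:43 46:45 48:47
wrist 30 tan lateral 0.434 tan x 0.143
  z 0.05 -30:48 -28:47 -26:46 -24:48 -22:48 -20:33 -18:154 -16:236 -14:243 -12:244 -10:247 -8:246 -6:245 -4:244 -2:243 0:236 2:222 4:211 6:169 8:162 10:133 12:109 14:120 16:124 18:121 20:122 22:124 24:124 26:125 28:127 30:124
  z 0.008 -48:48 -46:48 -44:45 -42:43 -40:56 -38:203 -36:234 -34:243 -32:244 -30:245 -28:246 -26:244 -24:245 -22:245 -20:244 -18:235 -16:220 -14:214 -12:200 -10:172 -8:148 -6:124 -4:109 -2:123 0:124 2:123 4:125 
[... 1893 characters left out ...]
104 26:116 28:132 30:146 32:161 34:173 36:184 38:192 40:200 42:206 44:210 46:212 48:212
scene 30 tan lateral -1.022 tan x 0.013
  z 0.05 -30:73 -28:74 -26:74 -24:78 -22:102 -20:108 -18:106 -16:121 -14:137 -12:155 -10:168 -8:180 -6:189 -4:198 -2:206 0:211 2:213 4:211 6:209 8:208 10:204 12:197 14:190 16:155 18:93 20:50 22:24 24:24 26:23 28:23 30:23
  z 0.008 -48:61 -46:84 -44:109 -42:145 -40:153 -38:152 -36:153 -34:152 -32:151 -30:150 -28:150 -26:150 -24:151 -22:151 -20:150 -18:150 -16:150 -14:149 -12:137 -10:112 -8:91 -6:74 -4:73 -2:73 0:74 2:72 4:71 6:71 8:72 10:73 12:73 14:73 16:74 18:89 20:112 22:106 24:107 26:122 28:137 30:154 32:166 34:178 36:186 38:195 40:203 42:208 44:213 46:212 48:210
```

Triangulation gives the body's height as 0.0504, fully down, with y ≈ −2.7 mm from my assumed seat line. I'll check whether the saddles themselves sit there, from their corners and V bottom in the earlier crop.

```bash
python3 - <<'E'
from h import *
i=imaging.camera_info("wrist"); i["view"]=np.load("w11.npy")
def lat(u,v,z):
    q=onz("wrist",(u+.5)/6-.5+420,(v+.5)/6-.5+110,z,i)[:2]-SEAT; return (q@HX*1000).round(1),(q@HY*1000).round(1)
for n,u,v,z in(("saddle near L",238,532,.054),("saddle near R",498,535,.054),("far L",250,352,.054),("far R",522,372,.054),("apex near",320,498,.032),("apex far",328,342,.032),("cheekL outer",303,292,.06),("cheekL inner",370,297,.06),("cheekR inner",467,302,.06),("cheekR outer",531,310,.06)): print(n,lat(u,v,z))
# neck versus cheeks now (z=.06 line across fork at x=89), same picture
j=imaging.camera_info("wrist"); j["view"]=np.load("w17.npy"); g=cv2.imread("pics/w17.png",0).astype(np.float32)
for t,z in((89,.06),(89,.055),(97,.05)):
    ys=np.arange(-30,31,1.5); P=np.array([proj("wrist",[*(SEAT+HX*t/1000+HY*q/1000),z],j) for q in ys],np.float32)
    print(t,z," ".join(f"{q}:{int(b)}" for q,b in zip(ys,cv2.remap(g,P[None,:,0],P[None,:,1],cv2.INTER_LINEAR)[0])))
print("bystanders"); 
for n in ("top0","top9"):
    m=cv2.imread(f"pics/{n}.png",0)>110; 
    for nm,(u,v) in dict(jar=(286,127),carton=(378,130),beaker=(390,264)).items():
        r=m[v-16:v+17,u-16:u+17]; yy,xx=np.nonzero(r); print(n,nm,(xx.mean()+u-16).round(1),(yy.mean()+v-16).round(1),len(xx))
E
```

```text
saddle near L (np.float64(43.9), np.float64(25.9))
saddle near R (np.float64(43.9), np.float64(-26.3))
far L (np.float64(73.2), np.float64(27.3))
far R (np.float64(72.1), np.float64(-26.8))
apex near (np.float64(44.4), np.float64(-1.1))
apex far (np.float64(72.1), np.float64(0.8))
cheekL outer (np.float64(83.9), np.float64(21.7))
cheekL inner (np.float64(83.7), np.float64(9.2))
cheekR inner (np.float64(83.9), np.float64(-9.7))
cheekR outer (np.float64(83.3), np.float64(-23.0))
89 0.06 -30.0:45 -28.5:48 -27.0:47 -25.5:49 -24.0:34 -22.5:130 -21.0:253 -19.5:254 -18.0:251 -16.5:250 -15.0:249 -13.5:248 -12.0:252 -10.5:245 -9.0:84 -7.5:97 -6.0:99 -4.5:89 -3.0:149 -1.5:239 0.0:248 1.5:250 3.0:249 4.5:246 6.0:230 7.5:187 9.0:187 10.5:246 12.0:253 13.5:251 15.0:250 16.5:250 18.0:249 19.5:252 21.0:255 22.5:119 24.0:96 25.5:103 27.0:102 28.5:100 30.0:99
89 0.055 -30.0:48 -28.5:49 -27.0:40 -25.5:57 -24.0:249 -22.5:254 -21.0:251 -19.5:250 -18.0:250 -16.5:248 -15.0:250 -13.5:253 -12.0:167 -10.5:91 -9.0:101 -7.5:97 -6.0:113 -4.5:217 -3.0:248 -1.5:249 0.0:250 1.5:248 3.0:242 4.5:217 6.0:181 7.5:212 9.0:252 10.5:252 12.0:250 13.5:251 15.0:250 16.5:249 18.0:254 19.5:223 21.0:104 22.5:100 24.0:103 25.5:103 27.0:102 28.5:101 30.0:98
97 0.05 -30.0:48 -28.5:48 -27.0:47 -25.5:47 -24.0:44 -22.5:47 -21.0:46 -19.5:32 -18.0:187 -16.5:214 -15.0:211 -13.5:207 -12.0:207 -10.5:208 -9.0:210 -7.5:209 -6.0:239 -4.5:248 -3.0:252 -1.5:250 0.0:246 1.5:231 3.0:212 4.5:173 6.0:130 7.5:93 9.0:223 10.5:221 12.0:219 13.5:218 15.0:218 16.5:220 18.0:221 19.5:222 21.0:222 22.5:220 24.0:220 25.5:221 27.0:220 28.5:220 30.0:221
bystanders
top0 jar 285.0 126.1 351
top0 carton 378.1 126.9 352
top0 beaker 389.6 264.5 337
top9 jar 285.0 126.1 350
top9 carton 378.1 126.9 352
top9 beaker 389.5 264.6 333
```

The saddles and fork are centred on my seat line within about 1 mm. The bright edge at −18 mm that gave the −2.7 was the base's edge, not the body's. The ring spans −15 to +15 mm at x = 78 and the neck is centred between the cheeks at z ≈ 0.05, so the cartridge is loaded. The bystanders have not moved and the hand is clear, so I'm handing in.

```bash
python3 -c "
from rig import finish_job
print(finish_job())"
```

```text
the job is handed in; nothing more can be done
None
```

I took the cartridge out of the trough by its exposed end, laid it on the rest and let go. I then regripped it near its middle, pushed the sprung plate back with the plain end, lowered it into the saddles and released it. I handed the job in at about 24 s; no verdict is reported.

**On the rest:** it lay about 19 mm along and 0 mm across from centre, with yaw within 1°. The fingers were open for about 1 s.

**In the holder, last checks:**
- **Along:** the ring near the neck is at 73–79.5 mm from the seat, its loaded place. That puts the centre within about 1 mm. The plate was not measured after release, but that position implies it is held back by about 9 mm.
- **Across and height:** the neck is centred in the fork at about 50 mm height, and the ring end is centred on the saddles.
- **Hand and bystanders:** the gripper is clear. The jar, carton and beaker moved 0.1 px or less in the top view.

**What went wrong or disagreed:**
- **First grips:** the first two closed above the cartridge, because the fingertips sit about 26 mm above the reported TCP. I corrected for this; nothing was dropped.
- **Lowering into the holder:** the cartridge tipped neck-down and slid a few millimetres in the grip. Pressing down 12 N levelled it.
- **Sideways position:** one check gave −2.7 mm. Part of it was the base edge mistaken for the body. The scene and top views still suggest about −1 to −2 mm, within the 4 mm allowed.

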